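# Uncover the hot glue pot with the lid lifter

### The arm

A 7-joint arm with a two-finger parallel gripper is mounted at the origin on the work surface; the furniture and walls round the work are solid. World frame = base frame: x ahead of the robot, y to its left, z up, the work surface at z = 0. Lengths are in m, angles in rad, forces in N, time in s.
With the tool pointing down it reaches from about 0.425 to 0.875 m from the base axis. Payload 4.7 kg.
Tool frame: the origin (TCP) lies midway between the tips of the shut fingers; the grasp point (between the pads) lies 19 mm behind it; z points along the fingers, y is the direction in which the jaws open and shut (so a half turn about z gives the same grasp; the last joint's range is limited). The gripper opens to 87 mm and grips with 3 to 60 N. Pads are 19 mm wide; open, the fingers measure 117 mm over their backs; the gripper's body (75 mm by 190 mm) begins 51 mm behind the grasp point.
Start: joints at [1.188, 0.321, -0.07, 1.45, 0.023, 1.371, -0.057], TCP at [0.251, -0.6, 0.223] pointing down, gripper open.
Joint ranges: [-2.86, 2.86], [-0.3, 2.09], [-1.38, 1.24], [0.06, 2.45], [-1.56, 4.7], [0.09, 2.05], [-2.69, 2.69]. Speed limits (rad/s): [2.57, 2.57, 3.14, 3.14, 3.14, 3.14, 3.14].

### API

Orientations are given as a rotation vector (axis times angle).
In Python, from bench import * gives the robot as it stands.
- The arm moves only by the tool move_arm, never from a script. Its arguments are lists of equal length, an entry for each row: "jaw": the closure in counts, from 0 (fully open) to 255 (shut); "slide": the shift along the tool's x, y, z in cm, a list of three; "dr": the turn, a rotation vector about the tool's x, y, z in degrees, a list of three. A call has 1 to 5 rows; each row shifts and turns the commanded pose from where the row before left it, along the tool's axes as they then stand; what a row does not reach is not made up. A row lasts 1/10 s, in which the tool goes at most 50 mm and 8.59 degrees, less where a joint would pass 70% of its speed; a pose out of reach is approached as far as the arm can. A call with a gripper value outside its range is refused whole. The fingers move at their own pace and stop on an object; "force" is the grip in N (left out, the last holds). Time passes only in rows, so rows that do not move let the fingers close. It gives the time, the measured TCP pose, the force and the opening at its end, in the units of the state.
- get_state(): the state, without advancing time (a new reading comes with each control period).
- get_image(name): name is "side" or "top"; returns (picture, depth): 384x512x3 uint8, red, green, blue; 384x512 float32, m along the optical axis (not along the pixel's ray), 0 where there is no reading.
- camera_params(name): a dict with "K" (3x3 intrinsics, pixels), "extrinsics" (4x4, takes a point from camera to world coordinates). Camera axes: x right, y up, looking along -z (the intrinsics and any distortion apply to the point x, -y, -z); pixel columns grow to the right and rows downward; lengths in m; the calibration is good to about 2 mm. A picture is of the moment at which its call begins. camera_params takes no time and is no camera call.
- close_job(): hands the job in, once; it reports no verdict.
Trained networks look in the newest picture that a camera, given by its name, has taken for a name from the list of things; names that differ only in an ending like _2 or _b are one class to them, and where a whole thing is asked for, a point or a joint stands for the part that bears it (a point fixed in the world has none). Each returns a list of dicts, best first, with "score" (0 to 1); they miss things now and then, are a little off and sometimes report something else, mostly with a low value. They report only what shows in the picture. A call takes as long as a camera call. They do not tell look-alikes from the thing itself.
- regions_of(camera, query): "mask" (384x512 bool, what is visible of it) and "xy" ([column, row] in pixels, amid what is visible of it).
The state is a dict: "time": time; "joint_positions": joint angles; "qd": joint speeds; "joint_torque": joint torques, N m; "position": TCP position; "tool_rot": TCP orientation; "ft_force": force on the tool from outside, world axes, zero at the start; "torque": the same for the moment, N m; "grip_width": opening from 0.0 (shut) to 1.0 (fully open).
Only numpy, scipy, OpenCV 4.12 (cv2) and the standard library are available. Lean on these libraries where they do the work, as an engineer would, in place of code of your own. Each camera call takes 0.05 s, during which the arm holds its last target.

### The job

The glue pot is hot: take the lid lifter from its stand, hook it under the loop of the lid, feel for the place along the loop where the lid hangs level, lift the lid off the pot level and set it down gently on the round lid rest, fully home. Then unhook the lifter and hang it back on its stand. Do not touch the hot lid or pot with the robot, do not tip the lid, do not push or pull hard on it with the lifter, and leave the other things on the bench alone.

Things in the scene. Friction and masses are not known exactly. Their poses are not given: they have to be found in the camera images.
- lifter: Lid lifter, 170 g: wooden cross grip 22 x 100 x 24 mm (x, y, z) on a 6 mm steel rod that ends in a shallow hook. Origin: centre of the grip; z up. The rod steps back to x = -11 mm from 60 to 105 mm below the origin and the hook comes forward again, so that its seat is straight under the grip. Take it from above by the middle of the grip, which may be gripped with 40 N.
- lifter_hook (a point): Seat of the lifter's hook, where the loop's bar bears: 112.5 mm below the grip's centre. The hook spans x = -14 to +14.5 mm and 6 mm in y; its lowest point is 6 mm below the seat, and its lip, on the +x side, ends 9 mm above the seat.
- lid: Lid, loose: slightly domed aluminium disc 156 mm across, 3 mm thick at the edge, 7 mm in the middle; below it a plug 130 mm across, 9 mm deep, with the shutter reaching 20 mm down; on top a bar loop along the lid's own y. Origin: centre of the disc's underside, which rests on the rim; z up. About 380 g with a heavy steel vent shutter that slides stiffly, unseen, along y beneath it.
- lid_loop (a point): Middle of the underside of the loop's bar: 27 mm above the lid's origin, 20 mm above its top. The bar is 7 mm thick and straight from y = -29 to +29 mm, on posts at y = -34 and +34 mm. The unseen shutter puts the balance point anywhere up to 22 mm from this middle, to either side along the bar: it must be felt for. Hung 1 mm beside it, the lid leans about 0.03 rad.
- pot: Electric glue pot, fixed: round grey jacket 148 mm across, rim 84 mm high and 151 mm across, mouth 135 mm across, control box in front. Origin: centre of its underside. At the start the lid sits in its mouth.
- lid_rest: Lid rest, fixed: plywood ring 168 mm across on three short feet, hole 139 mm across and open to the bench. Origin: centre, on the bench; its top is 48 mm high. The lid is home when its plug is in the hole and its disc lies flat on the ring.
- stand: Lifter stand, fixed: two upright notched boards, 12 mm thick, at y = -38 and +38 mm on a foot 90 x 104 mm, 64 mm clear between them. Origin: centre of its underside; z up. The grip hangs across both boards, along y, in notches 30 mm wide in x and 15 mm deep with floors 130 mm high (lifter's origin at 142 mm), the rod between the boards, at the start with the hook's lip to +x.
- mug_1: Mug, 78 mm across, 92 mm high, at the back; bystander.
- bench_brush: Bench brush, 288 mm long, 67 mm high, at the back; bystander.
- pencil_stub: Yellow pencil stub, 99 mm long, 8 mm thick, lying in front between pot and its neighbour; bystander.
Things that resemble listed ones, but are neither listed nor needed, are in the scene too. What is shaped like the lid_rest but turquoise is not meant.

How it is judged:
By the outcome, as a careful person would: the job done as asked, in the order asked, and still so for the second after the job is handed in, with the robot touching nothing.
It also fails if it takes over 72 s, if anything falls off the work surface, if the arm or the gripper's body presses on something with over 40 N, if the wrist force passes 120 N, or if a joint passes its speed limit or range.

## Working session

There is one attempt and no reset: what is moved stays moved. The work goes in short steps, Python scripts to look and compute and a tool call to move; the robot and the scene stay as the last step left them, time stands still between calls to the robot, and variables do not carry over. Pictures are saved under pics/ and viewed, and the job is handed in when it is done.

Besides the shell and the picture viewer there is one more tool, called after "Request:" as name(argument=value, ...) on one line, values as JSON. move_arm: Moves the arm, as the interface text tells. Its arguments: {"type":"object","properties":{"jaw":{"type":"array","items":{"type":"number"}},"slide":{"type":"array","items":{"type":"array","items":{"type":"number"}}},"dr":{"type":"array","items":{"type":"array","items":{"type":"number"}}},"force":{"type":"number"}},"required":["jaw","slide","dr"]}

```bash
ls; mkdir -p pics; cat > h.py <<'E'
from bench import *
import numpy as np, cv2
from scipy.spatial.transform import Rotation as R
def snap(n,f):
    im,d=get_image(n); cv2.imwrite('pics/'+f+'.png',cv2.cvtColor(im,cv2.COLOR_RGB2BGR)); np.save('pics/'+n+'_d.npy',d); return im,d
def world(n,d):
    p=camera_params(n);K=p['K'];E=np.array(p['extrinsics'])
    v,u=np.mgrid[0:d.shape[0],0:d.shape[1]]
    x=(u-K[0][2])/K[0][0]*d; y=(v-K[1][2])/K[1][1]*d
    P=np.stack([x,-y,-d,np.ones_like(d)],-1)@E.T
    return P[...,:3]
E
python3 - <<'E'
from h import *
for n in('side','top'):
    im,d=snap(n,n+'0'); p=camera_params(n); print(n,p)
    for q in ['lifter','lid','pot','lid_rest','stand']:
        W=world(n,d)
        for r in regions_of(n,q):
            m=r['mask']&(d>0); pts=W[m]
            print(q,round(r['score'],2),np.round(r['xy']),m.sum(),np.round(np.median(pts,0),3),np.round(np.percentile(pts,2,axis=0),3),np.round(np.percentile(pts,98,axis=0),3))
print(get_state())
E
```

```text
pics
side {'K': array([[477.42922826,   0.        , 251.62786698],
       [  0.        , 477.42922826, 186.27785021],
       [  0.        ,   0.        ,   1.        ]]), 'extrinsics': array([[ 0.99880253,  0.02918445, -0.03926538,  0.387805  ],
       [-0.04888976,  0.62518032, -0.7789476 , -1.64623587],
       [ 0.00181478,  0.77993451,  0.62585851,  1.21862889],
       [ 0.        ,  0.        ,  0.        ,  1.        ]])}
lid 0.97 [248. 161.] 665 [ 0.463 -0.1    0.089] [ 0.395 -0.163  0.083] [ 0.534 -0.031  0.115]
pot 0.94 [249. 181.] 585 [ 0.448 -0.151  0.045] [ 0.37  -0.168  0.003] [ 0.534 -0.056  0.082]
lid_rest 0.87 [224. 306.] 764 [ 0.354 -0.714  0.046] [ 0.267 -0.766 -0.004] [ 0.428 -0.6    0.052]
lid_rest 0.82 [237. 213.] 207 [ 0.417 -0.333  0.047] [ 0.386 -0.527 -0.003] [ 0.546 -0.259  0.178]
lid_rest 0.7 [282. 155.] 329 [0.599 0.015 0.064] [ 0.585 -0.086  0.01 ] [0.624 0.172 0.071]
stand 0.68 [241. 142.] 486 [0.432 0.074 0.074] [0.397 0.05  0.007] [0.48  0.141 0.139]
top {'K': array([[355.49935804,   0.        , 252.55072411],
       [  0.        , 355.49935804, 190.415
[... 975 characters left out ...]
.021  0.114]
{'time': 0.6, 'joint_positions': array([ 1.18809487,  0.32097318, -0.07007132,  1.4505237 ,  0.02261036,
        1.37080372, -0.05690649]), 'qd': array([ 0.00157379,  0.00093756,  0.00127135,  0.00060878,  0.00133866,
       -0.00191906, -0.00094064]), 'joint_torque': array([-8.41971287e-04, -4.90800190e+01, -4.03042082e-01, -3.12614214e+01,
       -6.34854706e-02,  3.37197853e-02,  5.94759263e-05]), 'position': array([ 0.25116555, -0.59952233,  0.22259183]), 'tool_rot': array([ 3.07987831e+00,  6.19176537e-01, -7.52467162e-05]), 'ft_force': array([ 0.50750985, -0.11722648, -0.32107262]), 'torque': array([ 0.03303155,  0.04605406, -0.01429861]), 'grip_width': 0.9987623045811977}
```

View pictures.

View pics/top0.png

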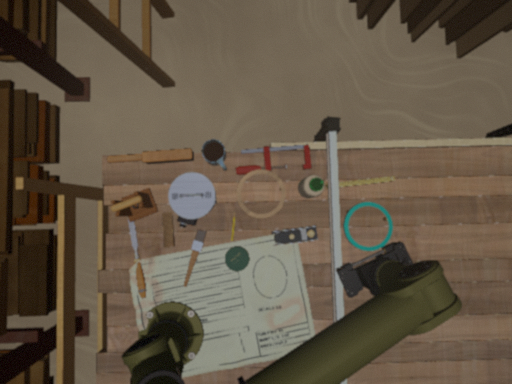

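View pics/side0.png

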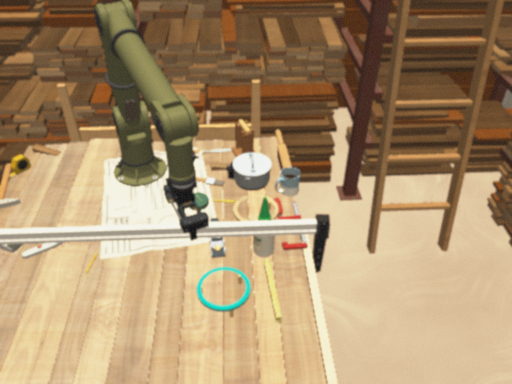

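```bash
python3 - <<'E'
from h import *
dt=np.load('pics/top_d.npy');ds=np.load('pics/side_d.npy')
W=world('top',dt);S=world('side',ds)
print('bar top');
for c,r in [(331,130),(333,150),(335,200),(336,250),(339,285),(342,350),(328,128),(313,188)]: print(c,r,np.round(W[r,c],3))
for c,r in [(20,236),(100,233),(150,231),(260,229),(310,226),(322,240),(266,205)]: print(c,r,np.round(S[r,c],3))
# top heights
def fit(P):
    A=np.c_[2*P[:,:2],np.ones(len(P))];s=np.linalg.lstsq(A,(P[:,:2]**2).sum(1),rcond=None)[0];return s[:2],np.sqrt(s[2]+s[:2]@s[:2])
# pot lid: loop pts
for nm,X,(lo,hi) in [('top',W,(.1,.125)),('side',S,(.1,.125))]:
    m=(abs(X[...,0]-.468)<.08)&(abs(X[...,1]+.093)<.08)&(X[...,2]>lo)&(X[...,2]<hi)
    P=X[m];print(nm,'loop',len(P),P.mean(0),P.min(0),P.max(0)); c=P-P.mean(0);u,s,v=np.linalg.svd(c[:,:2],full_matrices=0);print(v[0],np.degrees(np.arctan2(v[0][1],v[0][0])),s)
    m=(abs(X[...,0]-.468)<.1)&(abs(X[...,1]+.093)<.1)&(X[...,2]>.075)&(X[...,2]<.1)
    P=X[m];h=cv2.convexHull((P[:,:2]*1000).astype(np.float32))[:,0];print('lid circ',cv2.minEnclosingCircle(h),np.median(P[:,2]))
    for c0 in [(.468,-.322),(.354,-.686)]:
        m=(abs(X[...,0]-c0[0])<.1)&(abs(X[...,1]-c0[1])<.1)&(X[...,2]>.04)&(X[...,2]<.056);m&=np.hypot(X[...,0]-c0[0],X[...,1]-c0[1])<.095
        P=X[m];print('ring',len(P),fit(P),np.median(P[:,2]))
    m=(abs(X[...,0]-.445)<.08)&(abs(X[...,1]-.1)<.09)&(X[...,2]>.135)&(X[...,2]<.17)
    P=X[m];print('grip',len(P),P.mean(0),P.min(0),P.max(0),cv2.minAreaRect((P[:,:2]*1000).astype(np.float32)))
im=cv2.imread('pics/top0.png');cv2.imwrite('pics/t1.png',cv2.resize(im[130:290,95:295],None,fx=4,fy=3.7,interpolation=cv2.INTER_CUBIC))
im=cv2.imread('pics/side0.png');cv2.imwrite('pics/s1.png',cv2.resize(im[100:260,170:350],None,fx=4,fy=3.7,interpolation=cv2.INTER_CUBIC))
E
```

```text
bar top
331 130 [ 0.652 -0.534  0.195]
333 150 [ 0.593 -0.542  0.178]
335 200 [ 0.439 -0.541  0.18 ]
336 250 [ 0.288 -0.538  0.181]
339 285 [ 0.184 -0.542  0.181]
342 350 [ 0.18  -0.419  0.669]
328 128 [ 0.658 -0.525  0.195]
313 188 [ 0.478 -0.477  0.173]
20 236 [-0.278 -0.551  0.167]
100 233 [-0.031 -0.554  0.172]
150 231 [ 0.124 -0.552  0.171]
260 229 [ 0.47  -0.546  0.159]
310 226 [ 0.629 -0.552  0.171]
322 240 [ 0.672 -0.56   0.114]
266 205 [ 0.492 -0.493  0.213]
top loop 51 [ 0.46997607 -0.09199729  0.11550576] [ 0.46628623 -0.12869479  0.10047424] [ 0.47319038 -0.05630737  0.12206351]
[ 0.01939434 -0.99981191] -88.88871669893084 [0.15688057 0.01401703]
lid circ ((491.7290344238281, -113.87439727783203), 108.03446197509766) 0.08859626919639896
ring 589 (array([ 0.47258936, -0.32122494]), np.float64(0.07665017139308881)) 0.047045825585411816
ring 611 (array([ 0.35201182, -0.6837461 ]), np.float64(0.07703585310706823)) 0.04683291498460895
grip 296 [0.44605526 0.10037567 0.14848928] [0.40816105 0.05353399 0.13525068] [0.48476052 0.14916059 0.15762469] ((447.2940368652344, 100.71772766113281), (51.868125915527344, 97.11831665039062), 20.10666275024414)
side loop 24 [ 0.46628759 -0.10365993  0.11378384] [ 0.46270148 -0.1332318   0.10020437] [ 0.46988959 -0.06468167  0.12362352]
[ 0.04628568 -0.99892824] -87.34707804457592 [0.10551859 0.00998556]
lid circ ((494.7937927246094, -108.404052734375), 110.08747863769531) 0.08878591660704616
ring 263 (array([ 0.46844417, -0.32088514]), np.float64(0.07714364973739295)) 0.04750610852616588
ring 640 (array([ 0.3484976 , -0.68490246]), np.float64(0.07738466124984678)) 0.04721312668178623
grip 120 [0.44140943 0.09516999 0.1465195 ] [0.40474358 0.04566433 0.13509624] [0.47977314 0.14645458 0.15810469] ((442.8367919921875, 98.66360473632812), (54.02206802368164, 104.03762817382812), 18.825571060180664)
```

View pics/t1.png

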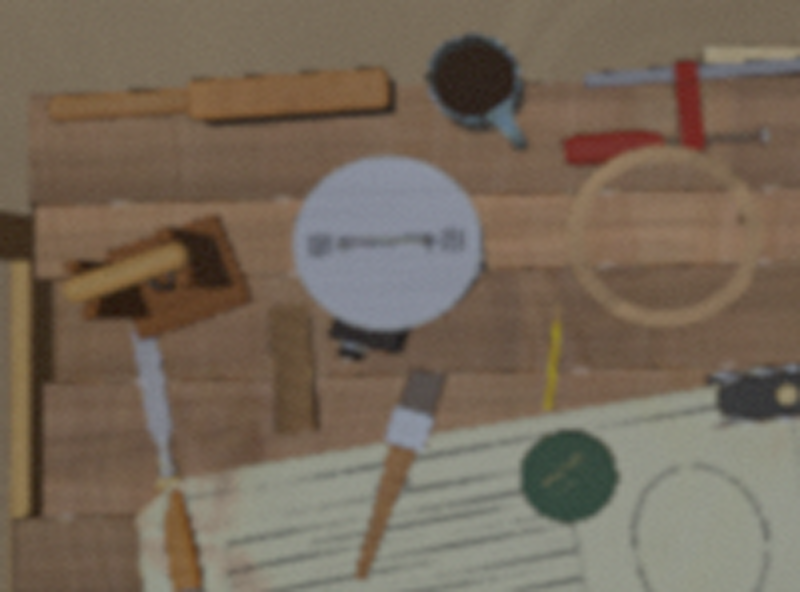

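View pics/s1.png

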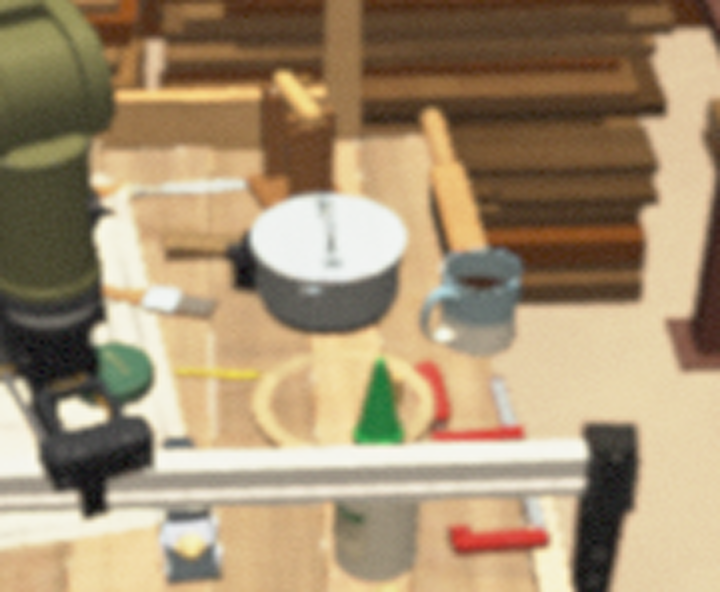

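```bash
cat >> h.py <<'E'
def st():
    s=get_state(); M=R.from_rotvec(s['tool_rot']).as_matrix(); 
    yaw=np.degrees(np.arctan2(M[1,1],M[0,1]))   # heading of tool y
    print('t',round(s['time'],2),'p',np.round(s['position'],4),'yawY',round(yaw,2),'tilt',np.round(np.degrees(np.arccos(-M[2,2])),2),'F',np.round(s['ft_force'],2),'T',np.round(s['torque'],3),'g',round(s['grip_width'],3),'q',np.round(s['joint_positions'],2))
    return s,M,yaw
def plan(way,vmax=4.5,wmax=8):
    """way: list of (x,y,z,yawY or None, cap cm/row)"""
    s,M,yaw=st(); p=np.array(s['position']); M=M.copy()
    for w in way:
        t=np.array(w[:3]); ty=yaw if w[3] is None else w[3]; cap=w[4] if len(w)>4 else vmax
        d=np.linalg.norm(t-p)*100; dy=(ty-yaw+180)%360-180
        n=max(1,int(np.ceil(max(d/cap,abs(dy)/wmax)-1e-6)))
        p0=p.copy()
        S=[];D=[]
        for i in range(n):
            tgt=p0+(t-p0)*(i+1)/n
            c=np.round(M.T@(tgt-p)*100,2); a=np.round([0,0,-dy/n],1)
            S.append(c.tolist());D.append(a.tolist())
            p=p+M@c/100; M=M@R.from_rotvec(np.radians(a)).as_matrix()
        yaw=np.degrees(np.arctan2(M[1,1],M[0,1]))
        for i in range(0,n,5): print('slide',S[i:i+5],'dr',D[i:i+5])
    print('end',np.round(p,4),round(yaw,2))
E
python3 - <<'E'
from h import *
dt=np.load('pics/top_d.npy');ds=np.load('pics/side_d.npy')
W=world('top',dt);S=world('side',ds)
for nm,X in (('top',W),('side',S)):
    m=(abs(X[...,0]-.445)<.06)&(abs(X[...,1]-.1)<.08)&(X[...,2]>.148)&(X[...,2]<.165)
    P=X[m];print('grip',len(P),P.mean(0),np.median(P[:,2]),cv2.minAreaRect((P[:,:2]*1000).astype(np.float32)))
    u,s,v=np.linalg.svd(P[:,:2]-P[:,:2].mean(0),full_matrices=0);print(v[0],np.degrees(np.arctan2(v[0,1],v[0,0])))
    m=(np.hypot(X[...,0]-.468,X[...,1]+.093)<.09)&(X[...,2]>.082)&(X[...,2]<.1)
    P=X[m];print('lid circ',cv2.minEnclosingCircle((P[:,:2]*1000).astype(np.float32)),P[:,:2].mean(0),len(P))
plan([(.251,-.6,.33,None),(.42,-.35,.33,None),(.46,-.05,.30,None),(.444,.098,.25,20)])
E
```

```text
grip 184 [0.44615841 0.10170033 0.15164794] 0.15165099756503642 ((446.111083984375, 100.98780822753906), (33.32475662231445, 94.28910827636719), 29.67975425720215)
[ 0.35359533 -0.93539849] -69.29261986710563
lid circ ((470.1940002441406, -91.45464324951172), 77.69294738769531) [ 0.46976649 -0.09167133] 1691
grip 52 [0.44229668 0.09678754 0.15217775] 0.15168108023173965 ((443.58795166015625, 96.58949279785156), (29.250076293945312, 97.46485137939453), 9.19184684753418)
[ 0.28930179 -0.95723794] -73.18384037511542
lid circ ((464.46649169921875, -93.41460418701172), 81.53314971923828) [ 0.46511377 -0.0994697 ] 678
t 0.6 p [ 0.2512 -0.5995  0.2226] yawY -67.27 tilt 0.01 F [ 0.51 -0.12 -0.32] T [ 0.033  0.046 -0.014] g 0.999 q [ 1.19  0.32 -0.07  1.45  0.02  1.37 -0.06]
slide [[-0.01, 0.01, -3.58], [-0.01, 0.02, -3.58], [-0.01, 0.01, -3.58]] dr [[0.0, 0.0, -0.0], [0.0, 0.0, -0.0], [0.0, 0.0, -0.0]]
slide [[3.61, -2.36, -0.0], [3.6, -2.36, -0.0], [3.61, -2.36, -0.0], [3.61, -2.36, -0.0], [3.6, -2.37, -0.0]] dr [[0.0, 0.0, -0.0], [0.0, 0.0, -0.0], [0.0, 0.0, -0.0], [0.0, 0.0, -0.0], [0.0, 
[... 182 characters left out ...]
, 0.43], [2.18, -3.73, 0.43]] dr [[0.0, 0.0, -0.0], [0.0, 0.0, -0.0], [0.0, 0.0, -0.0], [0.0, 0.0, -0.0], [0.0, 0.0, -0.0]]
slide [[2.18, -3.73, 0.43], [2.19, -3.73, 0.42]] dr [[0.0, 0.0, -0.0], [0.0, 0.0, -0.0]]
slide [[0.39, -1.3, 0.45], [0.56, -1.23, 0.46], [0.72, -1.14, 0.45], [0.87, -1.04, 0.46], [1.01, -0.9, 0.45]] dr [[0.0, 0.0, -7.9], [0.0, 0.0, -7.9], [0.0, 0.0, -7.9], [0.0, 0.0, -7.9], [0.0, 0.0, -7.9]]
slide [[1.13, -0.75, 0.46], [1.21, -0.6, 0.45], [1.29, -0.42, 0.46], [1.33, -0.24, 0.45], [1.35, -0.06, 0.46]] dr [[0.0, 0.0, -7.9], [0.0, 0.0, -7.9], [0.0, 0.0, -7.9], [0.0, 0.0, -7.9], [0.0, 0.0, -7.9]]
slide [[1.35, 0.13, 0.45]] dr [[0.0, 0.0, -7.9]]
end [0.444 0.098 0.25 ] 19.63
```

Request:
move_arm(jaw=[0,0,0,0,0], slide=[[0,0,-3.6],[0,0,-3.6],[0,0,-3.6],[3.6,-2.4,0],[3.6,-2.4,0]], dr=[[0,0,0],[0,0,0],[0,0,0],[0,0,0],[0,0,0]])

```text
time: 1.1
position: [0.2988, -0.528, 0.332]
tool_rot: [3.078, 0.613, 0.001]
ft_force: [1.7, -0.7, -0.9]
grip_width: 0.999
```

Request:
move_arm(jaw=[0,0,0,0,0], slide=[[3.6,-2.4,0],[3.6,-2.4,0],[3.6,-2.4,0],[3.6,-2.4,0],[3.6,-2.4,0]], dr=[[0,0,0],[0,0,0],[0,0,0],[0,0,0],[0,0,0]])

```text
time: 1.6
position: [0.4194, -0.3456, 0.3309]
tool_rot: [3.079, 0.619, 0.0]
ft_force: [0.2, -0.2, 0.8]
grip_width: 1.0
```

Request:
move_arm(jaw=[0,0,0,0,0], slide=[[2.2,-3.7,0],[2.2,-3.7,0],[2.2,-3.7,0],[2.2,-3.7,0],[2.2,-3.7,0]], dr=[[0,0,0],[0,0,0],[0,0,0],[0,0,0],[0,0,0]])

```text
time: 2.1
position: [0.4486, -0.1322, 0.3308]
tool_rot: [3.079, 0.619, 0.001]
ft_force: [0.5, -0.4, -0.1]
grip_width: 1.001
```

```bash
python3 - <<'E'
from h import *
plan([(.46,.0,.30,-10),(.444,.099,.25,20.5)])
E
```

```text
t 2.1 p [ 0.4486 -0.1322  0.3308] yawY -67.26 tilt 0.06 F [ 0.55 -0.36 -0.09] T [-0.028 -0.107 -0.02 ] g 1.001 q [ 0.72 -0.09 -0.45  1.69 -0.04  1.54 -0.9 ]
slide [[0.77, -1.47, 0.38], [0.95, -1.36, 0.39], [1.11, -1.23, 0.38], [1.26, -1.09, 0.39], [1.38, -0.91, 0.38]] dr [[0.0, 0.0, -7.2], [0.0, 0.0, -7.2], [0.0, 0.0, -7.2], [0.0, 0.0, -7.2], [0.0, 0.0, -7.2]]
slide [[1.48, -0.74, 0.38], [1.57, -0.55, 0.39], [1.62, -0.34, 0.38]] dr [[0.0, 0.0, -7.2], [0.0, 0.0, -7.2], [0.0, 0.0, -7.2]]
slide [[2.37, -0.81, 1.25], [2.46, -0.49, 1.25], [2.51, -0.17, 1.25], [2.5, 0.16, 1.24]] dr [[0.0, 0.0, -7.5], [0.0, 0.0, -7.5], [0.0, 0.0, -7.5], [0.0, 0.0, -7.5]]
end [0.444 0.099 0.25 ] 20.34
```

Request:
move_arm(jaw=[0,0,0,0,0], slide=[[0.8,-1.5,0.4],[0.9,-1.4,0.4],[1.1,-1.2,0.4],[1.3,-1.1,0.4],[1.4,-0.9,0.4]], dr=[[0,0,-7.2],[0,0,-7.2],[0,0,-7.2],[0,0,-7.2],[0,0,-7.2]])

```text
time: 2.6
position: [0.4558, -0.05, 0.3106]
tool_rot: [2.733, 1.548, 0.0]
ft_force: [0.3, -0.0, -0.3]
grip_width: 1.001
```

Request:
move_arm(jaw=[0,0,0,0,0], slide=[[1.5,-0.7,0.4],[1.6,-0.6,0.4],[1.6,-0.3,0.4],[2.4,-0.8,0],[2.5,-0.5,0]], dr=[[0,0,-7.2],[0,0,-7.2],[0,0,-7.2],[0,0,-7.5],[0,0,-7.5]])

```text
time: 3.1
position: [0.4523, 0.0498, 0.2985]
tool_rot: [2.11, 2.327, -0.0]
ft_force: [0.1, -0.1, 0.4]
grip_width: 1.0
```

```bash
python3 - <<'E'
from h import *
plan([(.444,.099,.20,20.5)])
im,d=snap('top','top1')
W=world('top',d)
E
```

```text
t 3.1 p [0.4523 0.0498 0.2985] yawY 5.61 tilt 0.01 F [ 0.1  -0.14  0.43] T [ 0.026 -0.144  0.013] g 1.0 q [ 0.49 -0.12 -0.6   1.76 -0.07  1.48  0.  ]
slide [[1.66, -0.12, 3.28], [1.66, 0.03, 3.29], [1.66, 0.18, 3.28]] dr [[0.0, 0.0, -5.0], [0.0, 0.0, -5.0], [0.0, 0.0, -5.0]]
end [0.444 0.099 0.2  ] 20.61
```

View pics/top1.png

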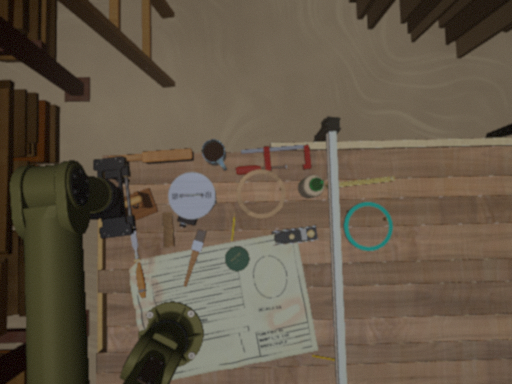

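```bash
python3 - <<'E'
from h import *
im,d=snap('side','side1');W=world('side',d);T=world('top',np.load('pics/top_d.npy'))
for c,r in [(20,184),(40,180),(50,184),(70,190),(80,185),(95,190),(50,200),(30,200),(60,300),(80,300),(100,300)]: print(c,r,np.round(T[r,c],3))
# with initial? 
for c,r in [(255,90),(255,110),(255,130),(180,135),(300,135)]: print(c,r,np.round(W[r,c],3))
E
```

```text
20 184 [0.459 0.075 0.708]
40 180 [0.465 0.047 0.704]
50 184 [0.458 0.032 0.705]
70 190 [0.448 0.003 0.701]
80 185 [0.458 0.001 0.671]
95 190 [0.456 0.013 0.586]
50 200 [0.434 0.034 0.7  ]
30 200 [0.434 0.064 0.701]
60 300 [0.284 0.009 0.716]
80 300 [ 0.278 -0.008  0.69 ]
100 300 [ 0.04   0.387 -0.361]
255 90 [0.505 0.38  0.169]
255 110 [0.506 0.387 0.058]
255 130 [ 0.506  0.383 -0.052]
180 135 [ 0.132  0.382 -0.07 ]
300 135 [ 0.816  0.862 -0.397]
```

View pics/side1.png

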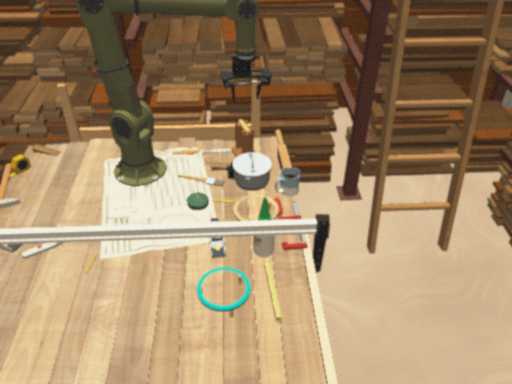

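Request:
move_arm(jaw=[0,0,0,0,0], slide=[[1.7,-0.1,3.3],[1.7,0,3.3],[1.7,0.2,3.3],[0,0,2.0],[0,0,0]], dr=[[0,0,-5],[0,0,-5],[0,0,-5],[0,0,0],[0,0,0]])

```text
time: 3.7
position: [0.4423, 0.0989, 0.177]
tool_rot: [-1.793, -2.575, 0.006]
ft_force: [0.4, -1.4, 0.4]
grip_width: 0.997
```

```bash
python3 - <<'E'
from h import *
plan([(.444,.099,.123,20.6,2)])
snap('top','top2');im,d=snap('side','side2')
im=cv2.imread('pics/side2.png');cv2.imwrite('pics/s2.png',cv2.resize(im[50:210,170:350],None,fx=4,fy=3.7,interpolation=cv2.INTER_CUBIC))
E
```

```text
t 3.7 p [0.4423 0.0989 0.177 ] yawY 20.31 tilt 0.3 F [ 0.38 -1.36  0.37] T [-0.038 -0.098  0.07 ] g 0.997 q [ 0.42 -0.05 -0.67  1.95 -0.03  1.24  0.12]
slide [[-0.02, 0.06, 1.8], [-0.02, 0.07, 1.8], [-0.02, 0.06, 1.8]] dr [[0.0, 0.0, -0.1], [0.0, 0.0, -0.1], [0.0, 0.0, -0.1]]
end [0.444  0.0989 0.123 ] 20.61
```

View pics/s2.png

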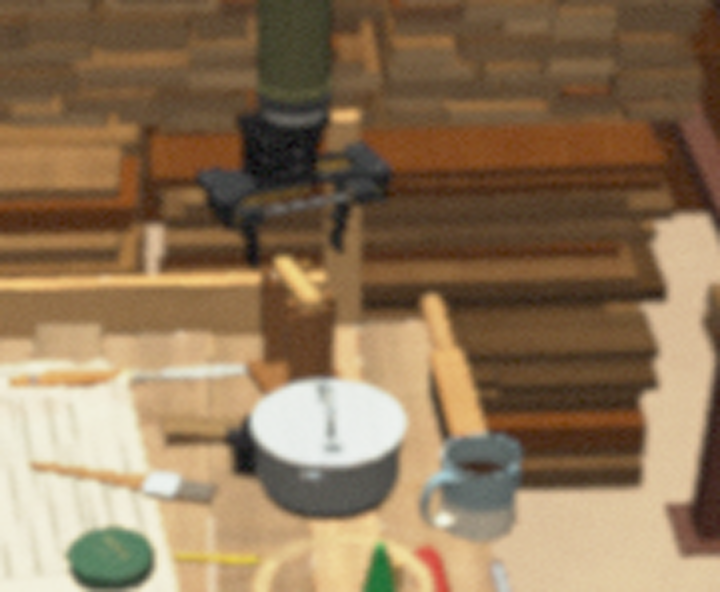

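Request:
move_arm(jaw=[0,0,0,0,0], slide=[[0,0.2,1.8],[0,0,1.8],[0,0,1.8],[0,0,0],[0,0,0]], dr=[[0,0,0],[0,0,0],[0,0,0],[0,0,0],[0,0,0]], force=35)

```text
time: 4.3
position: [0.4473, 0.1, 0.127]
tool_rot: [1.795, 2.576, 0.002]
ft_force: [0.1, 0.7, -0.7]
grip_width: 0.999
```

Request:
move_arm(jaw=[120,200,255,255,255], slide=[[0,0,0],[0,0,0],[0,0,0],[0,0,0],[0,0,0]], dr=[[0,0,0],[0,0,0],[0,0,0],[0,0,0],[0,0,0]], force=35)

```text
time: 4.8
position: [0.4463, 0.1003, 0.1257]
tool_rot: [1.794, 2.579, -0.0]
ft_force: [0.2, -0.4, -0.3]
grip_width: 0.628
```

```bash
python3 - <<'E'
from h import *
st()
E
```

```text
t 4.8 p [0.4463 0.1003 0.1257] yawY 20.34 tilt 0.02 F [ 0.23 -0.45 -0.32] T [-0.061 -0.127  0.018] g 0.628 q [ 0.41  0.01 -0.69  2.01  0.01  1.12  0.08]
```

Request:
move_arm(jaw=[255,255,255,255,255], slide=[[0,0,0.2],[0,0,0],[0,0,0],[0,0,0],[0,0,0]], dr=[[0,0,0],[0,0,0],[0,0,0],[0,0,0],[0,0,0]])

```text
time: 5.3
position: [0.4463, 0.1003, 0.1235]
tool_rot: [1.794, 2.579, 0.0]
ft_force: [0.2, -0.5, -0.1]
grip_width: 0.251
```

Request:
move_arm(jaw=[255,255,255,255,255], slide=[[0,0,0],[0,0,0],[0,0,0],[0,0,0],[0,0,0]], dr=[[0,0,0],[0,0,0],[0,0,0],[0,0,0],[0,0,0]])

```text
time: 5.8
position: [0.4462, 0.1003, 0.1235]
tool_rot: [1.794, 2.579, -0.0]
ft_force: [0.4, 0.8, -0.6]
grip_width: 0.255
```

```bash
python3 - <<'E'
from h import *
st()
E
```

```text
t 5.8 p [0.4462 0.1003 0.1235] yawY 20.33 tilt 0.0 F [ 0.44  0.8  -0.57] T [ 0.12  -0.245  0.031] g 0.255 q [ 0.41  0.01 -0.69  2.01  0.01  1.12  0.07]
```

Request:
move_arm(jaw=[255,255,255,255,255], slide=[[0,0,-1],[0,0,-2.5],[0,0,-4],[0,0,-4],[0,0,-4]], dr=[[0,0,0],[0,0,0],[0,0,0],[0,0,0],[0,0,0]])

```text
time: 6.3
position: [0.4456, 0.1003, 0.2806]
tool_rot: [1.794, 2.579, -0.001]
ft_force: [0.6, 0.4, -1.4]
grip_width: 0.248
```

```bash
python3 - <<'E'
from h import *
snap('top','top3');im,d=snap('side','side3')
im=cv2.imread('pics/side3.png');cv2.imwrite('pics/s3.png',cv2.resize(im[50:210,170:350],None,fx=4,fy=3.7,interpolation=cv2.INTER_CUBIC))
plan([(.43,-.09,.275,0)])
E
```

```text
t 6.4 p [0.449  0.1011 0.2847] yawY 20.34 tilt 0.58 F [ 0.35  0.78 -1.98] T [ 0.035 -0.121  0.004] g 0.25 q [ 0.44 -0.12 -0.65  1.78 -0.07  1.44  0.15]
slide [[-3.45, -1.69, 0.19], [-3.56, -1.43, 0.19], [-3.66, -1.18, 0.19], [-3.73, -0.91, 0.18], [-3.79, -0.64, 0.19]] dr [[0.0, 0.0, 4.1], [0.0, 0.0, 4.1], [0.0, 0.0, 4.1], [0.0, 0.0, 4.1], [0.0, 0.0, 4.1]]
end [ 0.43  -0.09   0.275] -0.16
```

View pics/s3.png

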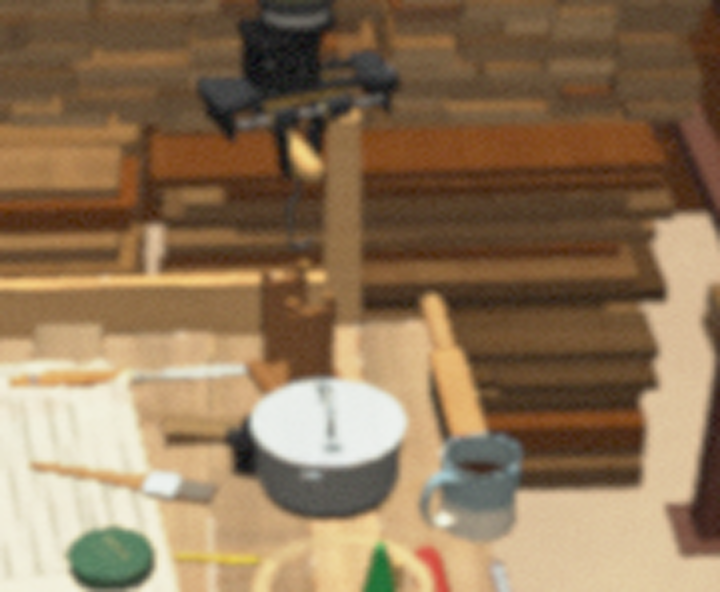

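Request:
move_arm(jaw=[255,255,255,255,255], slide=[[-3.4,-1.7,0],[-3.6,-1.4,0],[-3.7,-1,0],[-3.8,-0.7,0],[-3.8,-0.5,0]], dr=[[0,0,4],[0,0,4],[0,0,4],[0,0,4],[0,0,3]])

```text
time: 6.9
position: [0.4326, -0.0926, 0.2782]
tool_rot: [-2.198, -2.244, 0.001]
ft_force: [1.2, 0.1, -2.2]
grip_width: 0.25
```

Request:
move_arm(jaw=[255,255,255], slide=[[0,0,0],[0,0,0],[0,0,0]], dr=[[0,0,0],[0,0,0],[0,0,0]])

```text
time: 7.2
position: [0.4333, -0.09, 0.2783]
tool_rot: [-2.193, -2.249, 0.0]
ft_force: [0.4, 0.7, -1.8]
grip_width: 0.252
```

```bash
python3 - <<'E'
from h import *
s,M,yaw=st()
p=s['position']
g=p-M[:,2]*.019
for n in ('top','side'):
    im,d=snap(n,n+'4'); X=world(n,d)
    m=(np.abs(X-(g-[0,0,.0])).max(-1)<.065)&(X[...,2]>g[2]-.02)&(X[...,2]<g[2]+.0)
    print(n,'hookish pts')
    m=(np.hypot(X[...,0]-g[0],X[...,1]-g[1])<.03)&(X[...,2]<g[2]-.03)&(X[...,2]>g[2]-.13)
    P=X[m]
    for z in np.arange(.15,.28,.012):
        q=P[abs(P[:,2]-z)<.006]
        if len(q): print(round(z,3),len(q),np.round(q.mean(0)-g,4))
im=cv2.imread('pics/side4.png');cv2.imwrite('pics/s4.png',cv2.resize(im[90:190,200:300],None,fx=6,fy=6,interpolation=cv2.INTER_CUBIC))
im=cv2.imread('pics/top4.png');cv2.imwrite('pics/t4.png',cv2.resize(im[140:240,130:280],None,fx=5,fy=5,interpolation=cv2.INTER_CUBIC))
E
```

```text
t 7.2 p [ 0.4333 -0.09    0.2783] yawY 1.44 tilt 0.05 F [ 0.38  0.68 -1.79] T [ 0.007 -0.163  0.   ] g 0.252 q [ 0.62 -0.14 -0.43  1.83 -0.06  1.44  0.23]
top hookish pts
0.21 1 [-0.0102 -0.0012 -0.0865]
side hookish pts
0.174 2 [-0.0069  0.0047 -0.1192]
0.186 13 [-0.0034  0.0013 -0.1098]
0.198 4 [-0.0154  0.003  -0.0992]
0.21 5 [-0.014   0.0021 -0.0885]
0.222 6 [-0.0142 -0.0005 -0.0741]
0.234 5 [-0.0143  0.0031 -0.0637]
0.246 5 [-0.0088  0.0051 -0.0543]
0.258 2 [-0.0043 -0.003  -0.0391]
```

View pics/s4.png

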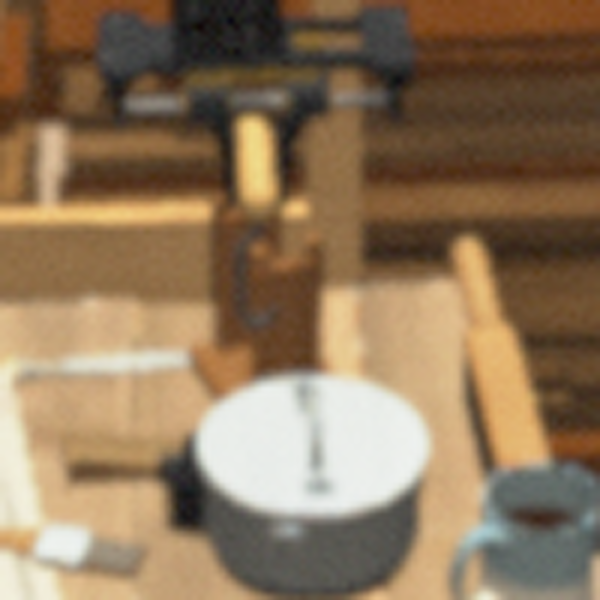

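View pics/t4.png

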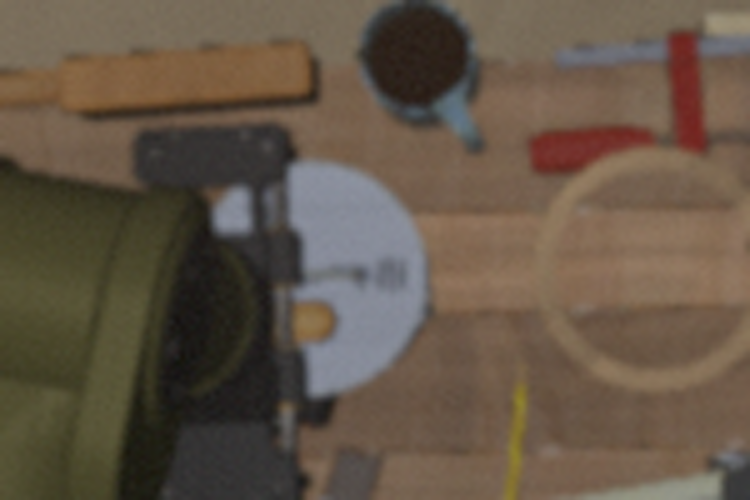

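Request:
move_arm(jaw=[255,255,255,255,255], slide=[[0,0,3],[0,0,2.5],[0.2,0,2],[0,0,0.6],[0,0,0]], dr=[[0,0,0],[0,0,0],[0,0,0],[0,0,0],[0,0,0]])

```text
time: 7.8
position: [0.433, -0.0884, 0.1971]
tool_rot: [-2.193, -2.248, 0.001]
ft_force: [0.1, -0.4, -1.1]
grip_width: 0.25
```

```bash
python3 - <<'E'
from h import *
plan([(.448,-.092,.1935,1,1)])
snap('side','side5')
im=cv2.imread('pics/side5.png');cv2.imwrite('pics/s5.png',cv2.resize(im[110:200,200:300],None,fx=6.5,fy=6.5,interpolation=cv2.INTER_CUBIC))
E
```

```text
t 7.8 p [ 0.433  -0.0884  0.1971] yawY 1.43 tilt 0.08 F [ 0.08 -0.41 -1.14] T [-0.075 -0.124  0.012] g 0.25 q [ 0.62 -0.1  -0.44  1.96 -0.04  1.28  0.21]
slide [[-0.2, 0.75, 0.18], [-0.19, 0.74, 0.18]] dr [[0.0, 0.0, 0.2], [0.0, 0.0, 0.2]]
end [ 0.448  -0.092   0.1935] 1.03
```

View pics/s5.png

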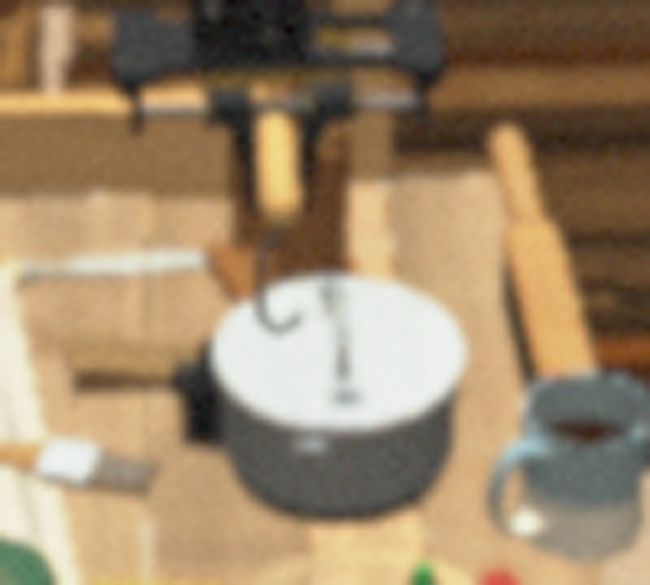

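Request:
move_arm(jaw=[255,255,255], slide=[[-0.4,0.5,0.3],[0,0,0],[0,0,0]], dr=[[0,0,0.4],[0,0,0],[0,0,0]])

```text
time: 8.15
position: [0.4389, -0.0933, 0.1951]
tool_rot: [2.203, 2.239, 0.001]
ft_force: [0.4, 0.8, -2.1]
grip_width: 0.249
```

```bash
python3 - <<'E'
from h import *
plan([(.469,-.092,.1935,1,.8)])
for n in ('side','top'):
    im,d=snap(n,n+'6');X=world(n,d)
    m=(np.hypot(X[...,0]-.469,X[...,1]+.092)<.076)&(X[...,2]>.08)&(X[...,2]<.094)
    P=X[m];r=np.hypot(P[:,0]-.469,P[:,1]+.092)
    for a,b in((0,.03),(.03,.05),(.05,.065),(.065,.076)):
        print(n,a,np.round(np.median(P[(r>=a)&(r<b)][:,2]),4))
E
```

```text
t 8.15 p [ 0.4389 -0.0933  0.1951] yawY 0.92 tilt 0.05 F [ 0.42  0.75 -2.12] T [-0.014 -0.147  0.069] g 0.249 q [ 0.62 -0.08 -0.44  1.95 -0.04  1.27  0.21]
slide [[0.02, 0.75, 0.04], [0.02, 0.75, 0.04], [0.02, 0.76, 0.04], [0.02, 0.75, 0.04]] dr [[0.0, 0.0, -0.0], [0.0, 0.0, -0.0], [0.0, 0.0, -0.0], [0.0, 0.0, -0.0]]
end [ 0.469  -0.092   0.1935] 0.92
side 0 0.0896
side 0.03 0.0893
side 0.05 0.0887
side 0.065 0.088
top 0 0.0899
top 0.03 0.089
top 0.05 0.0883
top 0.065 0.0873
```

Request:
move_arm(jaw=[255,255,255,255,255], slide=[[0.1,0.3,0.15],[0,0.3,0],[0,0.4,0],[0,0.4,0],[0,0,0]], dr=[[0,0,0],[0,0,0],[0,0,0],[0,0,0],[0,0,0]])

```text
time: 8.75
position: [0.453, -0.0917, 0.193]
tool_rot: [2.203, 2.24, 0.001]
ft_force: [-0.3, -0.9, -1.7]
grip_width: 0.248
```

```bash
python3 - <<'E'
from h import *
plan([(.469,-.092,.1935,1,.8)])
snap('side','side7')
im=cv2.imread('pics/side7.png');cv2.imwrite('pics/s7.png',cv2.resize(im[130:190,210:290],None,fx=9,fy=9,interpolation=cv2.INTER_CUBIC))
E
```

```text
t 8.75 p [ 0.453  -0.0917  0.193 ] yawY 0.96 tilt 0.02 F [-0.28 -0.91 -1.69] T [ 0.026 -0.065 -0.076] g 0.248 q [ 0.61 -0.05 -0.45  1.92 -0.02  1.26  0.18]
slide [[-0.03, 0.8, -0.02], [-0.02, 0.8, -0.03]] dr [[0.0, 0.0, -0.0], [0.0, 0.0, -0.0]]
end [ 0.469  -0.092   0.1935] 0.96
```

View pics/s7.png

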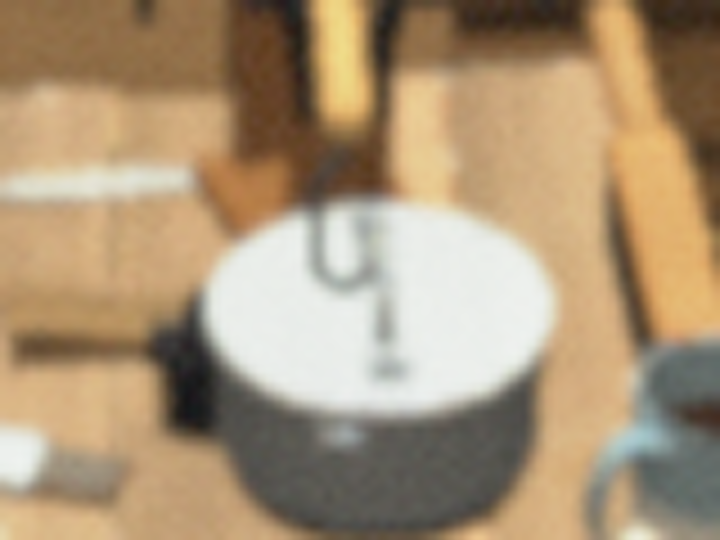

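Request:
move_arm(jaw=[255,255,255,255], slide=[[0,0.2,0],[0,0.2,0],[0,0.2,0],[0,0,0]], dr=[[0,0,0],[0,0,0],[0,0,0],[0,0,0]])

```text
time: 9.2
position: [0.4587, -0.0917, 0.1931]
tool_rot: [2.203, 2.24, 0.0]
ft_force: [-0.3, 0.1, -0.8]
grip_width: 0.253
```

Request:
move_arm(jaw=[255,255,255,255], slide=[[0,0.2,0],[0,0.2,0],[0,0.2,0],[0,0,0]], dr=[[0,0,0],[0,0,0],[0,0,0],[0,0,0]])

```text
time: 9.6
position: [0.4647, -0.0916, 0.193]
tool_rot: [2.203, 2.24, 0.0]
ft_force: [-0.5, -1.0, -1.9]
grip_width: 0.255
```

```bash
python3 - <<'E'
from h import *
st()
snap('side','side8')
im=cv2.imread('pics/side8.png');cv2.imwrite('pics/s8.png',cv2.resize(im[130:190,210:290],None,fx=9,fy=9,interpolation=cv2.INTER_CUBIC))
E
```

```text
t 9.6 p [ 0.4647 -0.0916  0.193 ] yawY 0.95 tilt 0.01 F [-0.47 -0.97 -1.89] T [-0.014 -0.068 -0.018] g 0.255 q [ 0.61 -0.02 -0.46  1.9  -0.01  1.26  0.17]
```

View pics/s8.png

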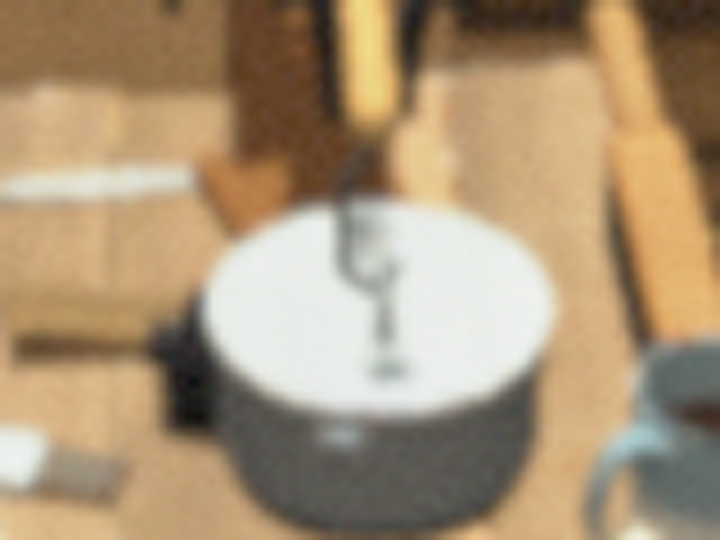

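Request:
move_arm(jaw=[255,255,255,255,255], slide=[[0,0.25,0],[0,0.2,0],[0,0,-0.4],[0,0,-0.3],[0,0,0]], dr=[[0,0,0],[0,0,0],[0,0,0],[0,0,0],[0,0,0]])

```text
time: 10.15
position: [0.4693, -0.0916, 0.2007]
tool_rot: [2.202, 2.239, 0.001]
ft_force: [-0.9, 0.0, -1.9]
grip_width: 0.249
```

```bash
cat >> h.py <<'E'
def lidfit(f,c=(.469,-.092),zr=(.075,.1),z0=0):
    for n in ('side','top'):
        im,d=snap(n,n+f);X=world(n,d)
        b=(-.003,.0) if n=='side' else (.001,0)
        x=X[...,0]-c[0]-b[0];y=X[...,1]-c[1]
        m=(np.hypot(x,y)<.073)&(abs(x)>.012)&(X[...,2]>zr[0])&(X[...,2]<zr[1])
        x,y,z=x[m],y[m],X[...,2][m]
        for k in range(4):
            A=np.c_[np.ones(len(x)),x,y,-(x**2+y**2)*(.004/.078**2)+.007]
            B=A[:,:3];s,_,_,_=np.linalg.lstsq(B,z-A[:,3],rcond=None);r=z-A[:,3]-B@s
            k=abs(r)<.004;x,y,z,r=x[k],y[k],z[k],r[k]
        print(n,len(x),'z0 %.4f dzdx %.4f dzdy %.4f'%tuple(s),'+-%.4f'%(r.std()/np.sqrt((y**2).sum())), 'yspan',np.round([y.min(),y.max()],3))
E
python3 - <<'E'
from h import *
st();lidfit('9');lidfit('9b')
E
```

```text
t 10.15 p [ 0.4693 -0.0916  0.2007] yawY 0.93 tilt 0.07 F [-0.94  0.04 -1.85] T [ 0.028 -0.134  0.01 ] g 0.249 q [ 0.6  -0.02 -0.46  1.88 -0.01  1.28  0.16]
side 384 z0 0.0839 dzdx -0.0034 dzdy 0.0030 +-0.0030 yspan [-0.07   0.068]
top 461 z0 0.0830 dzdx -0.0031 dzdy -0.0168 +-0.0021 yspan [-0.071  0.026]
side 382 z0 0.0841 dzdx -0.0087 dzdy 0.0050 +-0.0030 yspan [-0.07   0.067]
top 477 z0 0.0833 dzdx 0.0006 dzdy -0.0078 +-0.0021 yspan [-0.071  0.027]
```

Request:
move_arm(jaw=[255,255,255,255,255], slide=[[0,0,-0.2],[0,0,-0.2],[0,0,-0.15],[0,0,-0.1],[0,0,0]], dr=[[0,0,0],[0,0,0],[0,0,0],[0,0,0],[0,0,0]])

```text
time: 10.85
position: [0.4685, -0.0915, 0.2061]
tool_rot: [-2.203, -2.239, 0.001]
ft_force: [0.8, -0.7, -4.5]
grip_width: 0.25
```

```bash
python3 - <<'E'
from h import *
st();lidfit('10');lidfit('10b');st()
E
```

```text
t 10.85 p [ 0.4685 -0.0915  0.2061] yawY 0.93 tilt 0.06 F [ 0.83 -0.68 -4.48] T [ 0.005 -0.068 -0.046] g 0.25 q [ 0.6  -0.02 -0.46  1.87 -0.01  1.29  0.17]
side 384 z0 0.0849 dzdx -0.0030 dzdy -0.0054 +-0.0030 yspan [-0.07  0.07]
top 470 z0 0.0841 dzdx 0.0090 dzdy -0.0238 +-0.0022 yspan [-0.071  0.027]
side 392 z0 0.0845 dzdx -0.0011 dzdy 0.0000 +-0.0029 yspan [-0.071  0.07 ]
top 470 z0 0.0837 dzdx 0.0019 dzdy -0.0357 +-0.0021 yspan [-0.071  0.027]
t 11.05 p [ 0.4687 -0.0915  0.2062] yawY 0.94 tilt 0.04 F [-0.28  0.68 -4.51] T [ 0.038 -0.115  0.009] g 0.248 q [ 0.6  -0.02 -0.46  1.87 -0.01  1.29  0.17]
```

Request:
move_arm(jaw=[255,255,255,255,255], slide=[[0,0,-0.1],[0,0,-0.1],[0,0,0],[0,0,0],[0,0,0]], dr=[[0,0,0],[0,0,0],[0,0,0],[0,0,0],[0,0,0]])

```text
time: 11.55
position: [0.4689, -0.0916, 0.2086]
tool_rot: [2.203, 2.239, -0.0]
ft_force: [-0.7, -0.6, -4.8]
grip_width: 0.248
```

```bash
python3 - <<'E'
from h import *
st();lidfit('11');lidfit('11b');st()
E
```

```text
t 11.55 p [ 0.4689 -0.0916  0.2086] yawY 0.93 tilt 0.01 F [-0.71 -0.64 -4.8 ] T [-0.025 -0.068 -0.041] g 0.248 q [ 0.6  -0.02 -0.46  1.87 -0.01  1.29  0.17]
side 349 z0 0.0872 dzdx 0.0040 dzdy -0.0223 +-0.0030 yspan [-0.068  0.068]
top 462 z0 0.0868 dzdx 0.0039 dzdy -0.0470 +-0.0022 yspan [-0.071  0.006]
side 366 z0 0.0872 dzdx 0.0020 dzdy -0.0264 +-0.0030 yspan [-0.07   0.068]
top 468 z0 0.0864 dzdx -0.0026 dzdy -0.0638 +-0.0023 yspan [-0.071  0.005]
t 11.75 p [ 0.4689 -0.0916  0.2085] yawY 0.94 tilt 0.01 F [ 0.48  0.51 -4.86] T [-0.004 -0.103 -0.047] g 0.251 q [ 0.6  -0.02 -0.46  1.87 -0.01  1.29  0.17]
```

Request:
move_arm(jaw=[255,255,255,255,255], slide=[[0,0,0.3],[0,0,0.3],[0.4,0,0],[0.4,0,0],[0.2,0,0]], dr=[[0,0,0],[0,0,0],[0,0,0],[0,0,0],[0,0,0]])

```text
time: 12.25
position: [0.4691, -0.0808, 0.2029]
tool_rot: [2.202, 2.24, 0.001]
ft_force: [0.6, 0.4, -2.3]
grip_width: 0.252
```

Request:
move_arm(jaw=[255,255,255,255,255], slide=[[0,0,-0.2],[0,0,-0.2],[0,0,-0.2],[0,0,0],[0,0,0]], dr=[[0,0,0],[0,0,0],[0,0,0],[0,0,0],[0,0,0]])

```text
time: 12.75
position: [0.4685, -0.0817, 0.2083]
tool_rot: [-2.203, -2.239, 0.0]
ft_force: [-0.6, -0.1, -5.2]
grip_width: 0.251
```

```bash
python3 - <<'E'
from h import *
st();lidfit('12');lidfit('12b');st()
E
```

```text
t 12.75 p [ 0.4685 -0.0817  0.2083] yawY 0.92 tilt 0.03 F [-0.65 -0.06 -5.19] T [-0.004 -0.056  0.02 ] g 0.251 q [ 0.6  -0.03 -0.47  1.87 -0.01  1.29  0.15]
side 405 z0 0.0866 dzdx 0.0066 dzdy 0.0424 +-0.0027 yspan [-0.071  0.071]
top 604 z0 0.0857 dzdx 0.0011 dzdy 0.0301 +-0.0023 yspan [-0.071  0.019]
side 394 z0 0.0864 dzdx 0.0086 dzdy 0.0412 +-0.0029 yspan [-0.069  0.071]
top 607 z0 0.0863 dzdx 0.0067 dzdy 0.0398 +-0.0023 yspan [-0.071  0.019]
t 12.95 p [ 0.4686 -0.0816  0.2083] yawY 0.93 tilt 0.02 F [-0.73 -0.14 -5.25] T [-0.022 -0.048  0.061] g 0.248 q [ 0.6  -0.03 -0.47  1.87 -0.01  1.29  0.15]
```

Request:
move_arm(jaw=[255,255,255,255,255], slide=[[0,0,0.3],[0,0,0.3],[-0.3,0,0],[-0.2,0,0],[0,0,0]], dr=[[0,0,0],[0,0,0],[0,0,0],[0,0,0],[0,0,0]])

```text
time: 13.45
position: [0.4691, -0.0872, 0.2029]
tool_rot: [2.204, 2.238, 0.0]
ft_force: [-0.3, -0.1, -1.0]
grip_width: 0.248
```

Request:
move_arm(jaw=[255,255,255,255,255], slide=[[0,0,-0.2],[0,0,-0.2],[0,0,-0.2],[0,0,0],[0,0,0]], dr=[[0,0,0],[0,0,0],[0,0,0],[0,0,0],[0,0,0]])

```text
time: 13.95
position: [0.4686, -0.0865, 0.2083]
tool_rot: [-2.203, -2.239, 0.001]
ft_force: [0.5, -0.3, -6.1]
grip_width: 0.254
```

```bash
python3 - <<'E'
from h import *
st();lidfit('13');lidfit('13b');st()
E
```

```text
t 13.95 p [ 0.4686 -0.0865  0.2083] yawY 0.94 tilt 0.03 F [ 0.51 -0.26 -6.13] T [-0.034 -0.07   0.046] g 0.254 q [ 0.6  -0.02 -0.46  1.87 -0.01  1.29  0.16]
side 348 z0 0.0873 dzdx 0.0121 dzdy -0.0351 +-0.0028 yspan [-0.071  0.066]
top 536 z0 0.0869 dzdx 0.0084 dzdy -0.0524 +-0.0021 yspan [-0.071  0.013]
side 345 z0 0.0871 dzdx 0.0182 dzdy -0.0335 +-0.0029 yspan [-0.072  0.067]
top 538 z0 0.0872 dzdx 0.0114 dzdy -0.0468 +-0.0021 yspan [-0.071  0.013]
t 14.15 p [ 0.4687 -0.0865  0.2083] yawY 0.94 tilt 0.02 F [-0.46 -0.28 -4.68] T [ 0.022 -0.102  0.001] g 0.248 q [ 0.6  -0.02 -0.46  1.87 -0.01  1.29  0.16]
```

Request:
move_arm(jaw=[255,255,255,255,255], slide=[[0,0,0.3],[0,0,0.3],[0.1,0,0],[0.15,0,0],[0,0,0]], dr=[[0,0,0],[0,0,0],[0,0,0],[0,0,0],[0,0,0]])

```text
time: 14.65
position: [0.4691, -0.0838, 0.203]
tool_rot: [2.202, 2.239, 0.001]
ft_force: [-0.4, 0.3, -2.0]
grip_width: 0.248
```

Request:
move_arm(jaw=[255,255,255,255,255], slide=[[0,0,-0.2],[0,0,-0.2],[0,0,-0.2],[0,0,0],[0,0,0]], dr=[[0,0,0],[0,0,0],[0,0,0],[0,0,0],[0,0,0]])

```text
time: 15.15
position: [0.4686, -0.0841, 0.2083]
tool_rot: [-2.203, -2.239, 0.001]
ft_force: [0.3, 0.9, -5.2]
grip_width: 0.247
```

```bash
python3 - <<'E'
from h import *
st();lidfit('14');lidfit('14b');st()
E
```

```text
t 15.15 p [ 0.4686 -0.0841  0.2083] yawY 0.93 tilt 0.03 F [ 0.31  0.88 -5.21] T [ 0.017 -0.042  0.045] g 0.247 q [ 0.6  -0.03 -0.47  1.87 -0.01  1.29  0.15]
side 386 z0 0.0870 dzdx 0.0191 dzdy 0.0111 +-0.0030 yspan [-0.071  0.071]
top 562 z0 0.0862 dzdx 0.0203 dzdy -0.0069 +-0.0022 yspan [-0.071  0.016]
side 365 z0 0.0866 dzdx 0.0284 dzdy 0.0125 +-0.0031 yspan [-0.069  0.068]
top 575 z0 0.0865 dzdx 0.0223 dzdy 0.0016 +-0.0022 yspan [-0.071  0.016]
t 15.35 p [ 0.4687 -0.0841  0.2083] yawY 0.93 tilt 0.02 F [ 0.58 -0.1  -6.  ] T [ 0.015 -0.121  0.037] g 0.252 q [ 0.6  -0.03 -0.47  1.87 -0.01  1.29  0.15]
```

Request:
move_arm(jaw=[255,255,255,255,255], slide=[[0,0,-0.1],[0,0,-0.1],[0,0,-0.1],[0,0,0],[0,0,0]], dr=[[0,0,0],[0,0,0],[0,0,0],[0,0,0],[0,0,0]])

```text
time: 15.85
position: [0.4688, -0.0841, 0.2116]
tool_rot: [2.203, 2.239, -0.0]
ft_force: [0.2, 0.1, -5.3]
grip_width: 0.246
```

```bash
python3 - <<'E'
from h import *
st();lidfit('15');lidfit('15b');lidfit('15c');st()
E
```

```text
t 15.85 p [ 0.4688 -0.0841  0.2116] yawY 0.94 tilt 0.01 F [ 0.17  0.13 -5.35] T [-0.03  -0.034 -0.03 ] g 0.246 q [ 0.6  -0.03 -0.46  1.87 -0.01  1.3   0.15]
side 371 z0 0.0900 dzdx 0.0188 dzdy 0.0246 +-0.0030 yspan [-0.072  0.07 ]
top 552 z0 0.0896 dzdx 0.0281 dzdy -0.0060 +-0.0021 yspan [-0.071  0.016]
side 349 z0 0.0900 dzdx 0.0181 dzdy 0.0107 +-0.0031 yspan [-0.07   0.065]
top 568 z0 0.0898 dzdx 0.0241 dzdy -0.0009 +-0.0023 yspan [-0.071  0.016]
side 375 z0 0.0899 dzdx 0.0249 dzdy 0.0175 +-0.0028 yspan [-0.069  0.071]
top 563 z0 0.0899 dzdx 0.0274 dzdy 0.0052 +-0.0021 yspan [-0.071  0.016]
t 16.15 p [ 0.4688 -0.084   0.2115] yawY 0.94 tilt 0.01 F [-0.5  -0.05 -4.35] T [-0.04  -0.12   0.008] g 0.25 q [ 0.6  -0.03 -0.46  1.87 -0.01  1.3   0.15]
```

Request:
move_arm(jaw=[255,255,255,255,255], slide=[[0,0,-0.2],[0,0,-0.4],[0,0,-0.5],[0,0,-0.6],[0,0,-0.6]], dr=[[0,0,0],[0,0,0],[0,0,0],[0,0,0],[0,0,0]])

```text
time: 16.65
position: [0.4689, -0.0841, 0.2353]
tool_rot: [2.203, 2.239, 0.0]
ft_force: [0.4, -0.1, -5.5]
grip_width: 0.251
```

Request:
move_arm(jaw=[255,255,255,255,255], slide=[[0,0,-0.6],[0,0,-0.4],[0,0,-0.2],[0,0,0],[0,0,0]], dr=[[0,0,0],[0,0,0],[0,0,0],[0,0,0],[0,0,0]])

```text
time: 17.15
position: [0.4686, -0.084, 0.2463]
tool_rot: [-2.203, -2.239, 0.0]
ft_force: [0.2, 0.9, -6.0]
grip_width: 0.247
```

```bash
python3 - <<'E'
from h import *
plan([(.4715,-.313,.246,None,1.2)]);lidfit('16',zr=(.1,.15));lidfit('16b',zr=(.1,.15));st()
im=cv2.imread('pics/side16b.png');cv2.imwrite('pics/s16.png',cv2.resize(im[80:200,190:310],None,fx=5,fy=5,interpolation=cv2.INTER_CUBIC))
E
```

```text
t 17.15 p [ 0.4686 -0.084   0.2463] yawY 0.94 tilt 0.03 F [ 0.21  0.9  -6.02] T [-0.052 -0.072  0.024] g 0.247 q [ 0.6  -0.05 -0.46  1.81 -0.02  1.37  0.16]
slide [[-1.14, -0.0, 0.0], [-1.15, -0.01, 0.0], [-1.14, -0.0, 0.0], [-1.15, -0.01, 0.01], [-1.14, -0.0, -0.0]] dr [[0.0, 0.0, -0.0], [0.0, 0.0, -0.0], [0.0, 0.0, -0.0], [0.0, 0.0, -0.0], [0.0, 0.0, -0.0]]
slide [[-1.15, -0.01, -0.0], [-1.14, -0.0, 0.0], [-1.15, -0.0, 0.0], [-1.14, -0.01, 0.0], [-1.15, -0.0, 0.01]] dr [[0.0, 0.0, -0.0], [0.0, 0.0, -0.0], [0.0, 0.0, -0.0], [0.0, 0.0, -0.0], [0.0, 0.0, -0.0]]
slide [[-1.14, -0.01, -0.0], [-1.15, -0.0, -0.0], [-1.14, -0.01, 0.0], [-1.15, -0.0, 0.0], [-1.14, -0.0, 0.0]] dr [[0.0, 0.0, -0.0], [0.0, 0.0, -0.0], [0.0, 0.0, -0.0], [0.0, 0.0, -0.0], [0.0, 0.0, -0.0]]
slide [[-1.15, -0.01, 0.01], [-1.14, -0.0, -0.0], [-1.15, -0.01, -0.0], [-1.14, -0.0, -0.0], [-1.15, -0.01, 0.0]] dr [[0.0, 0.0, -0.0], [0.0, 0.0, -0.0], [0.0, 0.0, -0.0], [0.0, 0.0, -0.0], [0.0, 0.0, -0.0]]
end [ 0.4715 -0.313   0.246 ] 0.94
side 390 z0 0.1253 dzdx 0.0257 dzdy 0.0150 +-0.0028 yspan [-0.069  0.07 ]
top 636 z0 0.1244 dzdx 0.0212 dzdy 0.0017 +-0.0021 yspan [-0.071  0.018]
side 413 z0 0.1252 dzdx 0.0211 dzdy 0.0104 +-0.0030 yspan [-0.069  0.07 ]
top 628 z0 0.1246 dzdx 0.0198 dzdy 0.0082 +-0.0021 yspan [-0.072  0.018]
t 17.35 p [ 0.4687 -0.084   0.2463] yawY 0.94 tilt 0.02 F [ 0.24 -0.03 -5.11] T [ 0.002 -0.104  0.022] g 0.246 q [ 0.6  -0.05 -0.46  1.81 -0.02  1.37  0.16]
```

View pics/s16.png

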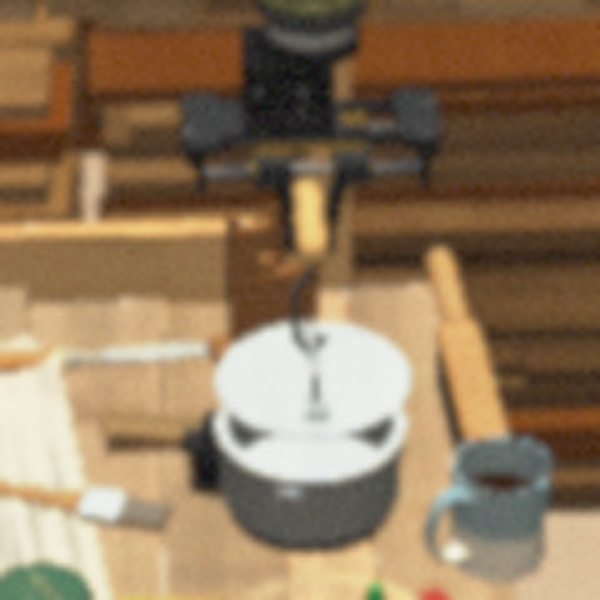

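Request:
move_arm(jaw=[255,255,255,255,255], slide=[[-0.2,0,0],[-0.4,0,0],[-0.6,0,0],[-0.8,0,0],[-1.0,0,0]], dr=[[0,0,0],[0,0,0],[0,0,0],[0,0,0],[0,0,0]])

```text
time: 17.85
position: [0.4693, -0.1149, 0.2466]
tool_rot: [2.203, 2.239, -0.0]
ft_force: [-0.3, 0.5, -6.0]
grip_width: 0.25
```

Request:
move_arm(jaw=[255,255,255,255,255], slide=[[-1.2,0,0],[-1.2,0,0],[-1.2,0,0],[-1.2,0,0],[-1.2,0,0]], dr=[[0,0,0],[0,0,0],[0,0,0],[0,0,0],[0,0,0]])

```text
time: 18.35
position: [0.4702, -0.1753, 0.2465]
tool_rot: [-2.204, -2.239, 0.0]
ft_force: [0.7, 0.3, -5.4]
grip_width: 0.255
```

Request:
move_arm(jaw=[255,255,255,255,255], slide=[[-1.2,0,0],[-1.2,0,0],[-1.2,0,0],[-1.2,0,0],[-1.2,0,0]], dr=[[0,0,0],[0,0,0],[0,0,0],[0,0,0],[0,0,0]])

```text
time: 18.85
position: [0.4713, -0.235, 0.2465]
tool_rot: [2.203, 2.24, -0.0]
ft_force: [0.9, -0.0, -6.3]
grip_width: 0.249
```

```bash
python3 - <<'E'
from h import *
plan([(.4715,-.313,.246,None,1.2)])
E
```

```text
t 18.85 p [ 0.4713 -0.235   0.2465] yawY 0.94 tilt 0.0 F [ 0.87 -0.04 -6.35] T [-0.093 -0.169 -0.028] g 0.249 q [ 0.73  0.06 -0.33  1.71  0.02  1.37  0.41]
slide [[-1.11, -0.01, 0.01], [-1.12, -0.02, 0.0], [-1.11, -0.01, 0.01], [-1.12, -0.02, 0.01], [-1.11, -0.01, 0.01]] dr [[0.0, 0.0, -0.0], [0.0, 0.0, -0.0], [0.0, 0.0, -0.0], [0.0, 0.0, -0.0], [0.0, 0.0, -0.0]]
slide [[-1.11, -0.02, 0.0], [-1.12, -0.01, 0.01]] dr [[0.0, 0.0, -0.0], [0.0, 0.0, -0.0]]
end [ 0.4715 -0.313   0.246 ] 0.94
```

Request:
move_arm(jaw=[255,255,255,255,255], slide=[[-1.2,0,0],[-1.2,0,0],[-1.2,0,0],[-1.2,0,0],[-1.0,0,0]], dr=[[0,0,0],[0,0,0],[0,0,0],[0,0,0],[0,0,0]])

```text
time: 19.35
position: [0.4721, -0.2933, 0.2465]
tool_rot: [2.204, 2.239, -0.0]
ft_force: [-0.4, 0.2, -4.7]
grip_width: 0.25
```

Request:
move_arm(jaw=[255,255,255,255,255], slide=[[-0.8,0,0],[-0.6,0,0],[-0.4,0,0],[-0.2,0,0],[0,0,0]], dr=[[0,0,0],[0,0,0],[0,0,0],[0,0,0],[0,0,0]])

```text
time: 19.85
position: [0.4725, -0.312, 0.2465]
tool_rot: [-2.203, -2.24, 0.0]
ft_force: [-0.2, -0.1, -5.3]
grip_width: 0.247
```

Request:
move_arm(jaw=[255,255,255], slide=[[0,0,0],[0,0,0],[0,0,0]], dr=[[0,0,0],[0,0,0],[0,0,0]])

```text
time: 20.15
position: [0.4726, -0.3117, 0.2467]
tool_rot: [2.203, 2.24, -0.0]
ft_force: [0.1, 0.5, -5.1]
grip_width: 0.24
```

```bash
cat >>h.py <<'E'
def fitc(P):
    A=np.c_[2*P[:,:2],np.ones(len(P))];s=np.linalg.lstsq(A,(P[:,:2]**2).sum(1),rcond=None)[0];return np.round(s[:2],4),round(float(np.sqrt(s[2]+s[:2]@s[:2])),4)
def ctr(f,c,lo,hi):
    for n in ('side','top'):
        d=np.load('pics/%s_d.npy'%n);X=world(n,d)
        m=(np.hypot(X[...,0]-c[0],X[...,1]-c[1])<.1)&(X[...,2]>lo)&(X[...,2]<hi)
        P=(X[m][:,:2]*1000).astype(np.float32)
        print(n,'circle',cv2.minEnclosingCircle(P),'n',len(P))
E
python3 - <<'E'
from h import *
s,_,_=st();lidfit('17',c=(.471,-.321),zr=(.1,.15));ctr('',(.471,-.321),.118,.14);st()
for n in('side','top'):
    X=world(n,np.load('pics/%s_d.npy'%n));m=(np.hypot(X[...,0]-.471,X[...,1]+.321)<.1)&(X[...,2]>.04)&(X[...,2]<.055);P=X[m];print(n,'ring',len(P),fitc(P),P.min(0),P.max(0))
    im=cv2.imread('pics/%s17.png'%n);y0,x0=(100,180) if n=='side' else (130,180)
    cv2.imwrite('pics/z17%s.png'%n,cv2.resize(im[y0:y0+150,x0:x0+160],None,fx=4,fy=4,interpolation=cv2.INTER_CUBIC))
E
```

```text
t 20.15 p [ 0.4726 -0.3117  0.2467] yawY 0.96 tilt 0.01 F [ 0.1   0.49 -5.12] T [ 0.03  -0.119 -0.062] g 0.24 q [ 0.78  0.14 -0.27  1.62  0.04  1.38  0.52]
side 543 z0 0.1254 dzdx 0.0280 dzdy 0.0155 +-0.0024 yspan [-0.068  0.067]
  ret = _var(a, axis=axis, dtype=dtype, out=out, ddof=ddof,
  arrmean = um.true_divide(arrmean, div, out=arrmean,
  ret = ret.dtype.type(ret / rcount)
Traceback (most recent call last):
  File "h.py", line 45, in lidfit
    print(n,len(x),'z0 %.4f dzdx %.4f dzdy %.4f'%tuple(s),'+-%.4f'%(r.std()/np.sqrt((y**2).sum())), 'yspan',np.round([y.min(),y.max()],3))
                                                                                                                      ~~~~~^^
ValueError: zero-size array to reduction operation minimum which has no identity
```

Top view is fully occluded by the arm here; use the side.

```bash
python3 - <<'E'
from h import *
ctr('',(.471,-.321),.118,.14)
n='side';X=world(n,np.load('pics/%s_d.npy'%n));m=(np.hypot(X[...,0]-.471,X[...,1]+.321)<.1)&(X[...,2]>.04)&(X[...,2]<.055);P=X[m];print(n,'ring',len(P),fitc(P),P.min(0),P.max(0))
for n in('side','top'):
    im=cv2.imread('pics/%s17.png'%n);y0,x0=(110,170) if n=='side' else (130,180)
    cv2.imwrite('pics/z17%s.png'%n,cv2.resize(im[y0:y0+150,x0:x0+160],None,fx=4,fy=4,interpolation=cv2.INTER_CUBIC))
E
```

```text
side circle ((469.6944580078125, -319.2578125), 81.81784057617188) n 857
top circle ((0.0, 0.0), 0.0) n 0
side ring 180 (array([ 0.4683, -0.3212]), 0.0772) [ 0.38556444 -0.38666897  0.04038919] [ 0.55038115 -0.26391298  0.05340067]
```

View pics/z17side.png

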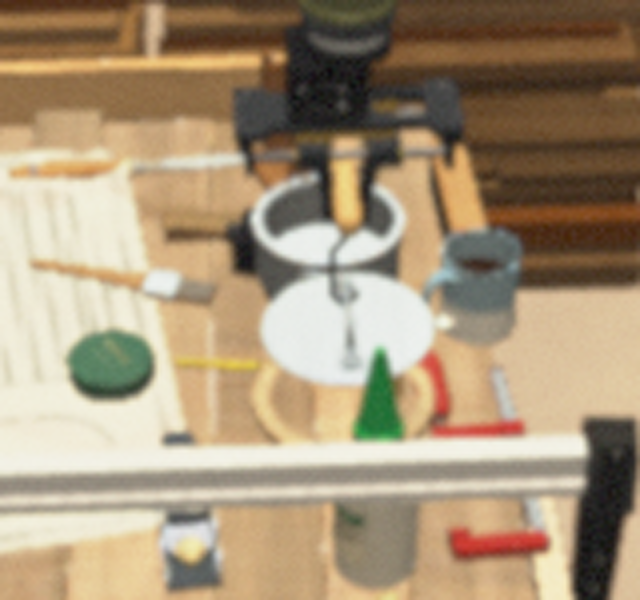

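View pics/z17top.png

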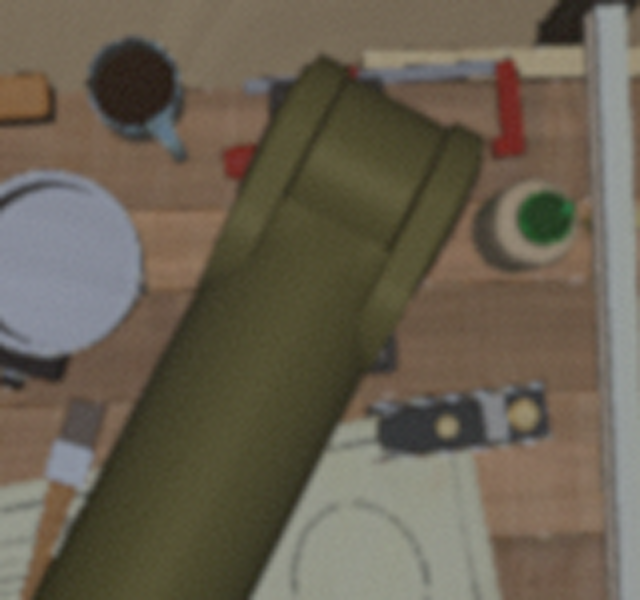

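Request:
move_arm(jaw=[255,255,255,255,255], slide=[[-0.1,-0.1,0.3],[0,0,0.6],[0,0,0.8],[0,0,0.8],[0,0,0.8]], dr=[[0,0,0],[0,0,0],[0,0,0],[0,0,0],[0,0,0]])

```text
time: 20.75
position: [0.4713, -0.3129, 0.2124]
tool_rot: [-2.203, -2.239, 0.0]
ft_force: [-0.4, -0.5, -5.0]
grip_width: 0.25
```

Request:
move_arm(jaw=[255,255,255,255,255], slide=[[0,0,0.6],[0,0,0.4],[0,0,0.2],[0,0,0],[0,0,0]], dr=[[0,0,0],[0,0,0],[0,0,0],[0,0,0],[0,0,0]])

```text
time: 21.25
position: [0.4717, -0.3131, 0.2019]
tool_rot: [2.203, 2.239, 0.0]
ft_force: [0.1, 0.1, -6.1]
grip_width: 0.248
```

```bash
sed -i 's/^        for k in range(4):/        if len(x)<50: continue\n        for k in range(4):/' h.py; python3 - <<'E'
from h import *
st();lidfit('18',c=(.471,-.321),zr=(.068,.11));ctr('',(.471,-.321),.07,.095)
im=cv2.imread('pics/side18.png');y0,x0=(130,190)
cv2.imwrite('pics/z18.png',cv2.resize(im[y0:y0+100,x0:x0+120],None,fx=6,fy=6,interpolation=cv2.INTER_CUBIC))
E
```

```text
t 21.25 p [ 0.4717 -0.3131  0.2019] yawY 0.94 tilt 0.04 F [ 0.06  0.12 -6.09] T [-0.042 -0.038 -0.023] g 0.248 q [ 0.78  0.17 -0.27  1.69  0.05  1.29  0.52]
side 452 z0 0.0808 dzdx 0.0318 dzdy -0.0048 +-0.0028 yspan [-0.069  0.071]
side circle ((471.28631591796875, -321.1557312011719), 80.94258880615234) n 753
top circle ((0.0, 0.0), 0.0) n 0
```

View pics/z18.png

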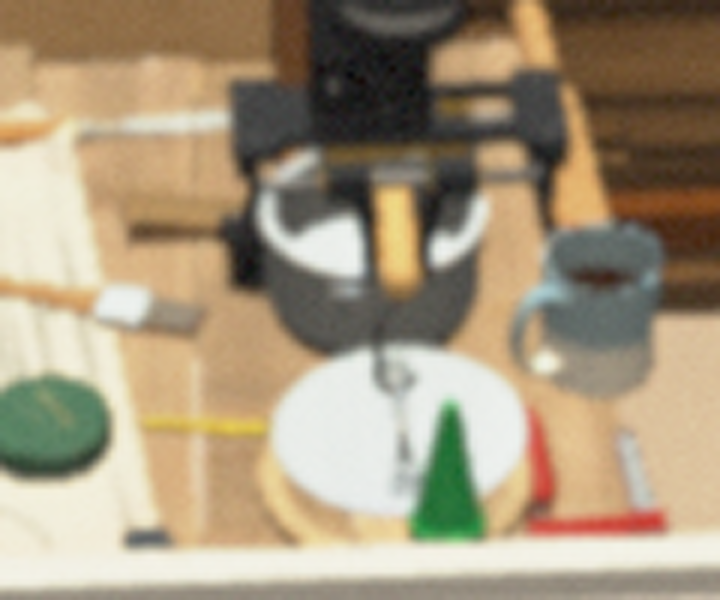

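Request:
move_arm(jaw=[255,255,255,255,255], slide=[[0,0,0.3],[0,0,0.6],[0,0,0.6],[0,0,0.4],[0,0,0.3]], dr=[[0,0,0],[0,0,0],[0,0,0],[0,0,0],[0,0,0]])

```text
time: 21.85
position: [0.4712, -0.3129, 0.1787]
tool_rot: [-2.203, -2.239, 0.0]
ft_force: [-0.4, -0.2, -5.0]
grip_width: 0.252
```

Request:
move_arm(jaw=[255,255,255,255,255], slide=[[0,0,0.2],[0,0,0.1],[0,0,0.1],[0,0,0.1],[0,0,0]], dr=[[0,0,0],[0,0,0],[0,0,0],[0,0,0],[0,0,0]])

```text
time: 22.35
position: [0.4715, -0.313, 0.1745]
tool_rot: [2.203, 2.239, -0.0]
ft_force: [-0.8, -0.4, -5.1]
grip_width: 0.247
```

```bash
python3 - <<'E'
from h import *
st();lidfit('19',c=(.471,-.321),zr=(.046,.08))
E
```

```text
t 22.35 p [ 0.4715 -0.313   0.1745] yawY 0.94 tilt 0.0 F [-0.77 -0.41 -5.1 ] T [ 0.002 -0.087  0.008] g 0.247 q [ 0.78  0.19 -0.27  1.72  0.05  1.24  0.51]
side 398 z0 0.0535 dzdx 0.0348 dzdy 0.0094 +-0.0030 yspan [-0.068  0.071]
```

Request:
move_arm(jaw=[255,255,255,255,255], slide=[[0,0,0.1],[0,0,0.1],[0,0,0.1],[0,0,0.1],[0,0,0.1]], dr=[[0,0,0],[0,0,0],[0,0,0],[0,0,0],[0,0,0]])

```text
time: 22.95
position: [0.4715, -0.313, 0.1694]
tool_rot: [2.203, 2.239, -0.0]
ft_force: [0.8, -0.1, -5.3]
grip_width: 0.247
```

Request:
move_arm(jaw=[255,255,255,255,255], slide=[[0,0,0.1],[0,0,0.1],[0,0,0.1],[0,0,0],[0,0,0]], dr=[[0,0,0],[0,0,0],[0,0,0],[0,0,0],[0,0,0]])

```text
time: 23.45
position: [0.4717, -0.3132, 0.1669]
tool_rot: [2.203, 2.239, -0.0]
ft_force: [0.1, 0.3, -1.2]
grip_width: 0.253
```

```bash
python3 - <<'E'
from h import *
st();lidfit('20',c=(.471,-.321),zr=(.04,.08));lidfit('20b',c=(.471,-.321),zr=(.04,.08));st()
E
```

```text
t 23.45 p [ 0.4717 -0.3132  0.1669] yawY 0.93 tilt 0.03 F [ 0.06  0.27 -1.21] T [ 0.031 -0.083  0.01 ] g 0.253 q [ 0.78  0.19 -0.27  1.73  0.05  1.23  0.51]
side 371 z0 0.0481 dzdx -0.0017 dzdy -0.0033 +-0.0030 yspan [-0.067  0.072]
side 384 z0 0.0482 dzdx -0.0007 dzdy 0.0065 +-0.0029 yspan [-0.068  0.068]
t 23.65 p [ 0.4716 -0.3131  0.1667] yawY 0.93 tilt 0.02 F [ 0.05  0.01 -1.3 ] T [-0.066 -0.101 -0.009] g 0.248 q [ 0.78  0.19 -0.27  1.73  0.05  1.23  0.51]
```

Request:
move_arm(jaw=[255,255,255,255,255], slide=[[0,0,0.3],[0,0,0.3],[0,0,0.2],[0,0,0.1],[0,0,0]], dr=[[0,0,0],[0,0,0],[0,0,0],[0,0,0],[0,0,0]])

```text
time: 24.15
position: [0.4714, -0.3129, 0.1572]
tool_rot: [-2.203, -2.239, 0.0]
ft_force: [0.3, 0.7, -1.1]
grip_width: 0.249
```

```bash
python3 - <<'E'
from h import *
st()
snap('side','side21')
im=cv2.imread('pics/side21.png');y0,x0=(150,200)
cv2.imwrite('pics/z21.png',cv2.resize(im[y0:y0+80,x0:x0+100],None,fx=7,fy=7,interpolation=cv2.INTER_CUBIC))
E
```

```text
t 24.15 p [ 0.4714 -0.3129  0.1572] yawY 0.93 tilt 0.03 F [ 0.33  0.66 -1.09] T [ 0.002 -0.113  0.005] g 0.249 q [ 0.78  0.2  -0.27  1.74  0.06  1.21  0.51]
```

View pics/z21.png

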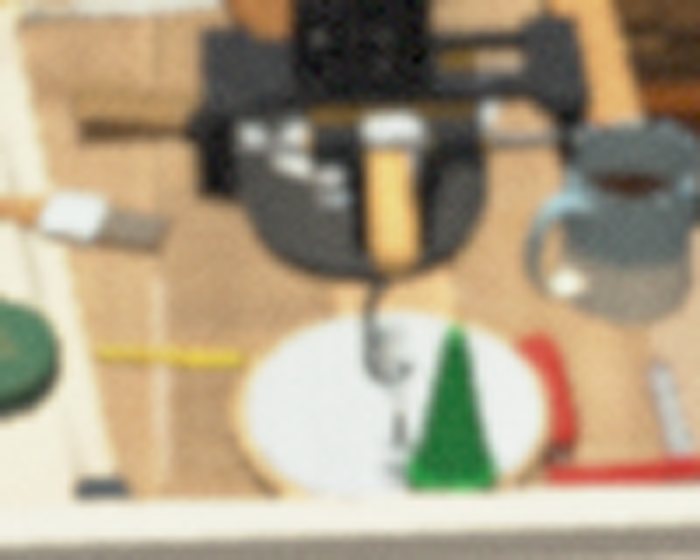

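Request:
move_arm(jaw=[255,255,255,255,255], slide=[[0,-0.2,0],[0,-0.3,0],[0,-0.3,0],[0,-0.3,0],[0,0,0]], dr=[[0,0,0],[0,0,0],[0,0,0],[0,0,0],[0,0,0]])

```text
time: 24.7
position: [0.4599, -0.3135, 0.1576]
tool_rot: [2.204, 2.239, -0.001]
ft_force: [-0.3, 0.0, -2.1]
grip_width: 0.251
```

Request:
move_arm(jaw=[255,255,255,255,255], slide=[[0,-0.4,0],[0,-0.5,0],[0,-0.5,0],[0,-0.5,0],[0,-0.5,0]], dr=[[0,0,0],[0,0,0],[0,0,0],[0,0,0],[0,0,0]])

```text
time: 25.2
position: [0.436, -0.3137, 0.1576]
tool_rot: [2.203, 2.239, -0.0]
ft_force: [-0.7, -0.0, -1.8]
grip_width: 0.249
```

```bash
python3 - <<'E'
from h import *
st()
lidfit('22',c=(.471,-.321),zr=(.04,.08))
im=cv2.imread('pics/side22.png');y0,x0=(150,200)
cv2.imwrite('pics/z22.png',cv2.resize(im[y0:y0+80,x0:x0+100],None,fx=7,fy=7,interpolation=cv2.INTER_CUBIC))
E
```

```text
t 25.2 p [ 0.436  -0.3137  0.1576] yawY 0.92 tilt 0.01 F [-0.68 -0.02 -1.8 ] T [ 0.026 -0.125  0.038] g 0.249 q [ 0.81  0.14 -0.26  1.81  0.04  1.2   0.56]
side 347 z0 0.0485 dzdx 0.0050 dzdy 0.0017 +-0.0028 yspan [-0.067  0.07 ]
top 82 z0 0.0493 dzdx -0.0015 dzdy -0.0204 +-0.0031 yspan [-0.057  0.071]
```

View pics/z22.png

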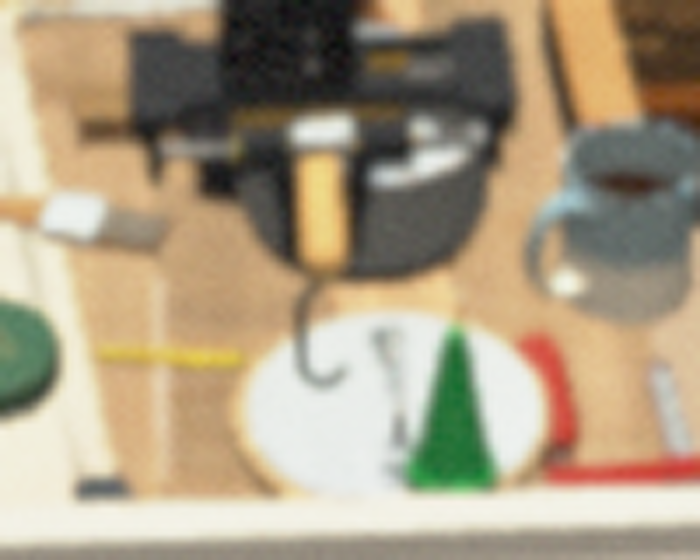

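```bash
python3 - <<'E'
from h import *
plan([(.44,-.3137,.29,None,4),(.46,-.15,.29,None,4),(.4462,.1003,.285,20.33,4)])
E
```

```text
t 25.3 p [ 0.4356 -0.3139  0.1576] yawY 0.88 tilt 0.03 F [-0.29 -0.52 -1.53] T [-0.022 -0.167  0.023] g 0.25 q [ 0.81  0.14 -0.26  1.81  0.04  1.2   0.56]
slide [[0.0, 0.11, -3.31], [0.01, 0.11, -3.31], [-0.0, 0.1, -3.31], [0.0, 0.11, -3.31]] dr [[0.0, 0.0, -0.0], [0.0, 0.0, -0.0], [0.0, 0.0, -0.0], [0.0, 0.0, -0.0]]
slide [[3.27, 0.45, -0.0], [3.27, 0.45, -0.0], [3.26, 0.45, -0.0], [3.27, 0.45, -0.01], [3.27, 0.45, 0.0]] dr [[0.0, 0.0, -0.0], [0.0, 0.0, -0.0], [0.0, 0.0, -0.0], [0.0, 0.0, -0.0], [0.0, 0.0, -0.0]]
slide [[3.58, -0.14, 0.07], [3.58, 0.03, 0.07], [3.57, 0.21, 0.07], [3.56, 0.38, 0.07], [3.54, 0.56, 0.07]] dr [[0.0, 0.0, -2.8], [0.0, 0.0, -2.8], [0.0, 0.0, -2.8], [0.0, 0.0, -2.8], [0.0, 0.0, -2.8]]
slide [[3.51, 0.73, 0.07], [3.46, 0.9, 0.07]] dr [[0.0, 0.0, -2.8], [0.0, 0.0, -2.8]]
end [0.4462 0.1003 0.285 ] 20.48
```

Request:
move_arm(jaw=[255,255,255,255,255], slide=[[0,0,-2.5],[0,0.1,-3.5],[0,0.1,-3.5],[0,0.1,-3.5],[1,0,0]], dr=[[0,0,0],[0,0,0],[0,0,0],[0,0,0],[0,0,0]])

```text
time: 25.8
position: [0.4415, -0.306, 0.2931]
tool_rot: [2.198, 2.23, 0.002]
ft_force: [0.3, 0.3, -1.4]
grip_width: 0.251
```

Request:
move_arm(jaw=[255,255,255,255,255], slide=[[3,0.4,0],[3.3,0.4,0],[3.3,0.4,0],[3.3,0.4,0],[3,0.4,0]], dr=[[0,0,0],[0,0,0],[0,0,0],[0,0,0],[0,0,0]])

```text
time: 26.3
position: [0.4565, -0.142, 0.2867]
tool_rot: [-2.201, -2.24, 0.0]
ft_force: [1.4, 0.2, -2.0]
grip_width: 0.249
```

Request:
move_arm(jaw=[255,255,255,255,255], slide=[[3.5,0,0],[3.5,0,0],[3.5,0.2,0],[3.5,0.4,0],[3.4,0.6,0]], dr=[[0,0,-2.8],[0,0,-2.8],[0,0,-2.8],[0,0,-2.8],[0,0,-2.8]])

```text
time: 26.8
position: [0.4481, 0.0322, 0.2867]
tool_rot: [-1.911, -2.493, 0.001]
ft_force: [0.1, -0.2, -2.1]
grip_width: 0.245
```

```bash
python3 - <<'E'
from h import *
plan([(.4462,.1003,.285,20.33,2.5)])
E
```

```text
t 26.8 p [0.4481 0.0322 0.2867] yawY 15.07 tilt 0.04 F [ 0.15 -0.22 -2.05] T [ 0.026 -0.184 -0.069] g 0.245 q [ 0.52 -0.13 -0.58  1.8  -0.07  1.46  0.21]
slide [[2.21, 0.53, 0.06], [2.19, 0.6, 0.05], [2.17, 0.67, 0.06]] dr [[0.0, 0.0, -1.8], [0.0, 0.0, -1.8], [0.0, 0.0, -1.8]]
end [0.4462 0.1003 0.285 ] 20.47
```

Request:
move_arm(jaw=[255,255,255,255,255], slide=[[2.2,0.5,0],[2.2,0.6,0],[2.2,0.7,0],[0,0,0],[0,0,0]], dr=[[0,0,-1.8],[0,0,-1.8],[0,0,-1.7],[0,0,0],[0,0,0]])

```text
time: 27.3
position: [0.4473, 0.0988, 0.2873]
tool_rot: [1.796, 2.578, -0.001]
ft_force: [-0.6, -0.9, -0.8]
grip_width: 0.249
```

```bash
python3 - <<'E'
from h import *
plan([(.4462,.1003,.24,20.33,2.5)])
E
```

```text
t 27.3 p [0.4473 0.0988 0.2873] yawY 20.27 tilt 0.03 F [-0.58 -0.88 -0.79] T [-0.072 -0.05   0.015] g 0.249 q [ 0.46 -0.11 -0.66  1.78 -0.07  1.46  0.16]
slide [[0.09, -0.02, 2.37], [0.09, -0.03, 2.36]] dr [[0.0, 0.0, -0.0], [0.0, 0.0, -0.0]]
end [0.4462 0.1003 0.24  ] 20.27
```

Request:
move_arm(jaw=[255,255,255,255,255], slide=[[0.2,0,2],[0,0,3.5],[0,0,3.5],[0,0,2.5],[0,0,0.5]], dr=[[0,0,0],[0,0,0],[0,0,0],[0,0,0],[0,0,0]])

```text
time: 27.8
position: [0.4444, 0.0988, 0.1644]
tool_rot: [-1.797, -2.571, 0.006]
ft_force: [-1.2, -1.1, -1.8]
grip_width: 0.252
```

Request:
move_arm(jaw=[255,255], slide=[[0,0,0],[0,0,0]], dr=[[0,0,0],[0,0,0]])

```text
time: 28.0
position: [0.4476, 0.1004, 0.1689]
tool_rot: [1.797, 2.575, 0.002]
ft_force: [-0.3, -0.6, -1.9]
grip_width: 0.249
```

```bash
python3 - <<'E'
from h import *
plan([(.4462,.1003,.125,20.33,1)])
snap('side','side23')
im=cv2.imread('pics/side23.png');y0,x0=(80,200)
cv2.imwrite('pics/z23.png',cv2.resize(im[y0:y0+80,x0:x0+100],None,fx=7,fy=7,interpolation=cv2.INTER_CUBIC))
E
```

```text
t 28.0 p [0.4476 0.1004 0.1689] yawY 20.18 tilt 0.12 F [-0.26 -0.62 -1.85] T [ 0.003 -0.124 -0.035] g 0.249 q [ 0.44 -0.04 -0.7   1.96 -0.02  1.21  0.1 ]
slide [[0.01, -0.03, 0.88], [0.01, -0.03, 0.88], [0.0, -0.03, 0.87], [0.01, -0.02, 0.88], [0.01, -0.03, 0.88]] dr [[0.0, 0.0, -0.0], [0.0, 0.0, -0.0], [0.0, 0.0, -0.0], [0.0, 0.0, -0.0], [0.0, 0.0, -0.0]]
end [0.4462 0.1003 0.125 ] 20.18
```

View pics/z23.png

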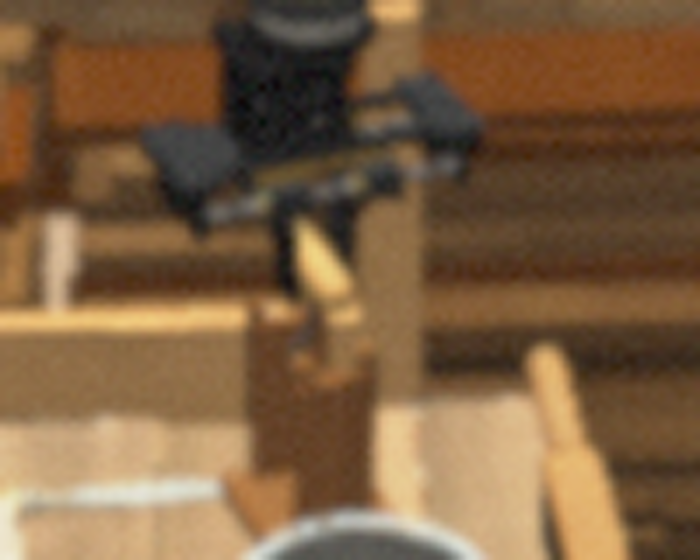

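Request:
move_arm(jaw=[255,255,255,255,255], slide=[[0,-0.1,0.7],[0,0,0.7],[0,0,0.6],[0,0,0.5],[0,0,0]], dr=[[0,0,-0.1],[0,0,0],[0,0,0],[0,0,0],[0,0,0]])

```text
time: 28.55
position: [0.4448, 0.1002, 0.1416]
tool_rot: [-1.793, -2.578, 0.002]
ft_force: [-0.7, 0.4, -1.9]
grip_width: 0.246
```

```bash
python3 - <<'E'
from h import *
plan([(.4462,.1003,.1237,20.33,.5)])
E
```

```text
t 28.55 p [0.4448 0.1002 0.1416] yawY 20.34 tilt 0.1 F [-0.67  0.36 -1.95] T [ 0.016 -0.124  0.002] g 0.246 q [ 0.44 -0.01 -0.7   1.99 -0.01  1.16  0.09]
slide [[-0.01, 0.03, 0.45], [-0.01, 0.04, 0.44], [-0.01, 0.03, 0.45], [-0.01, 0.04, 0.45]] dr [[0.0, 0.0, 0.0], [0.0, 0.0, 0.0], [0.0, 0.0, 0.0], [0.0, 0.0, 0.0]]
end [0.4462 0.1003 0.1237] 20.34
```

Request:
move_arm(jaw=[255,255,255,255,255], slide=[[0,0.1,0.5],[0,0,0.5],[0,0,0.4],[0,0,0.2],[0,0,0]], dr=[[0,0,0],[0,0,0],[0,0,0],[0,0,0],[0,0,0]])

```text
time: 29.05
position: [0.4462, 0.1006, 0.1261]
tool_rot: [-1.794, -2.578, 0.001]
ft_force: [-0.0, -0.5, -1.7]
grip_width: 0.25
```

Request:
move_arm(jaw=[255,255], slide=[[0,0,0.1],[0,0,0]], dr=[[0,0,0],[0,0,0]])

```text
time: 29.25
position: [0.4465, 0.1007, 0.1256]
tool_rot: [1.794, 2.579, 0.0]
ft_force: [-0.2, 0.1, -1.3]
grip_width: 0.25
```

```bash
python3 - <<'E'
from h import *
st()
E
```

```text
t 29.25 p [0.4465 0.1007 0.1256] yawY 20.34 tilt 0.01 F [-0.19  0.08 -1.34] T [ 0.03  -0.083  0.058] g 0.25 q [ 0.43  0.01 -0.71  2.01  0.01  1.12  0.07]
```

Request:
move_arm(jaw=[255,255,255,255], slide=[[0,0,0.1],[0,0,0.1],[0,0,0],[0,0,0]], dr=[[0,0,0],[0,0,0],[0,0,0],[0,0,0]])

```text
time: 29.65
position: [0.4464, 0.1006, 0.1235]
tool_rot: [1.794, 2.579, -0.0]
ft_force: [-0.2, -0.3, -2.2]
grip_width: 0.248
```

```bash
python3 - <<'E'
from h import *
st()
E
```

```text
t 29.65 p [0.4464 0.1006 0.1235] yawY 20.34 tilt 0.01 F [-0.24 -0.32 -2.24] T [ 0.015 -0.102  0.009] g 0.248 q [ 0.43  0.02 -0.71  2.01  0.01  1.12  0.07]
```

Request:
move_arm(jaw=[255,255,255], slide=[[0,0,0.06],[0,0,0],[0,0,0]], dr=[[0,0,0],[0,0,0],[0,0,0]])

```text
time: 29.95
position: [0.4464, 0.1006, 0.1235]
tool_rot: [1.794, 2.579, -0.001]
ft_force: [-4.0, -0.8, 5.7]
grip_width: 0.252
```

Request:
move_arm(jaw=[240,200,150,100,50], slide=[[0,0,0],[0,0,0],[0,0,0],[0,0,0],[0,0,0]], dr=[[0,0,0],[0,0,0],[0,0,0],[0,0,0],[0,0,0]])

```text
time: 30.45
position: [0.4465, 0.1007, 0.1228]
tool_rot: [1.794, 2.579, 0.0]
ft_force: [0.8, 0.4, -1.0]
grip_width: 0.438
```

Request:
move_arm(jaw=[0,0,0,0,0], slide=[[0,0,0],[0,0,0],[0,0,0],[0,0,0],[0,0,0]], dr=[[0,0,0],[0,0,0],[0,0,0],[0,0,0],[0,0,0]])

```text
time: 30.95
position: [0.4464, 0.1006, 0.1229]
tool_rot: [1.794, 2.579, -0.0]
ft_force: [-0.1, -0.1, -1.0]
grip_width: 0.893
```

```bash
python3 - <<'E'
from h import *
st()
snap('side','side24')
im=cv2.imread('pics/side24.png');y0,x0=(80,200)
cv2.imwrite('pics/z24.png',cv2.resize(im[y0:y0+80,x0:x0+100],None,fx=7,fy=7,interpolation=cv2.INTER_CUBIC))
E
```

```text
t 30.95 p [0.4464 0.1006 0.1229] yawY 20.33 tilt 0.0 F [-0.13 -0.1  -0.96] T [-0.005 -0.118  0.022] g 0.893 q [ 0.43  0.02 -0.71  2.01  0.01  1.12  0.07]
```

View pics/z24.png

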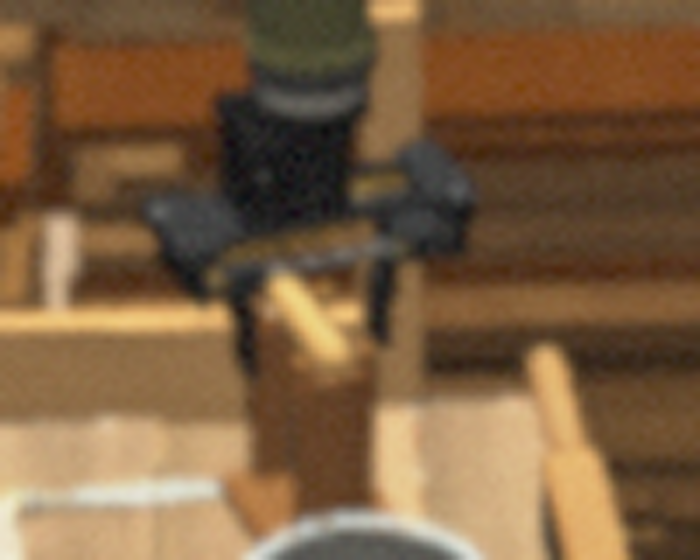

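Lifter sits in its notches. Go straight up and clear.

Request:
move_arm(jaw=[0,0,0,0,0], slide=[[0,0,-0.5],[0,0,-1.5],[0,0,-2.5],[0,0,-3.5],[0,0,-4]], dr=[[0,0,0],[0,0,0],[0,0,0],[0,0,0],[0,0,0]])

```text
time: 31.5
position: [0.4456, 0.1006, 0.2438]
tool_rot: [-1.793, -2.578, 0.002]
ft_force: [0.8, 0.2, 0.1]
grip_width: 1.002
```

Request:
move_arm(jaw=[0,0,0,0,0], slide=[[0,0,-3],[0,0,-3],[-3,0,0],[-3.5,0,0],[-3,0,0]], dr=[[0,0,0],[0,0,0],[0,0,0],[0,0,0],[0,0,0]])

```text
time: 32.0
position: [0.48, 0.0101, 0.3037]
tool_rot: [1.794, 2.577, 0.0]
ft_force: [-1.1, 0.1, -0.1]
grip_width: 0.998
```

Request:
move_arm(jaw=[0,0,0,0], slide=[[-3,0,0],[-1.5,0,0],[0,0,0],[0,0,0]], dr=[[0,0,0],[0,0,0],[0,0,0],[0,0,0]])

```text
time: 32.4
position: [0.4949, -0.0291, 0.303]
tool_rot: [-1.792, -2.579, -0.001]
ft_force: [-0.2, 0.6, 1.0]
grip_width: 0.996
```

```bash
python3 - <<'E'
from h import *
st()
lidfit('25',c=(.471,-.321),zr=(.04,.08)); ctr('',(.471,-.321),.042,.06)
for n in('side','top'):
    X=world(n,np.load('pics/%s_d.npy'%n))
    m=(abs(X[...,0]-.445)<.06)&(abs(X[...,1]-.1)<.08)&(X[...,2]>.148)&(X[...,2]<.165)
    P=X[m];
    if len(P): print('grip',len(P),P.mean(0),np.median(P[:,2]))
    im=cv2.imread('pics/%s25.png'%n);y0,x0=(100,180) if n=='side' else (130,100)
    cv2.imwrite('pics/z25%s.png'%n,cv2.resize(im[y0:y0+150,x0:x0+200],None,fx=4,fy=4,interpolation=cv2.INTER_CUBIC))
E
```

```text
t 32.4 p [ 0.4949 -0.0291  0.303 ] yawY 20.41 tilt 0.06 F [-0.22  0.6   0.97] T [-0.029 -0.137 -0.048] g 0.996 q [ 0.56 -0.02 -0.54  1.68 -0.01  1.48  0.38]
side 379 z0 0.0482 dzdx 0.0045 dzdy -0.0100 +-0.0030 yspan [-0.069  0.07 ]
top 1029 z0 0.0477 dzdx 0.0000 dzdy 0.0003 +-0.0016 yspan [-0.07   0.071]
side circle ((468.16094970703125, -322.8221435546875), 85.18021392822266) n 747
top circle ((472.828369140625, -321.4449462890625), 83.77046966552734) n 1822
grip 54 [0.44059233 0.0971837  0.15235237] 0.15206730624952292
grip 24 [0.44742139 0.07925776 0.1509554 ] 0.15072024587658484
```

View pics/z25side.png

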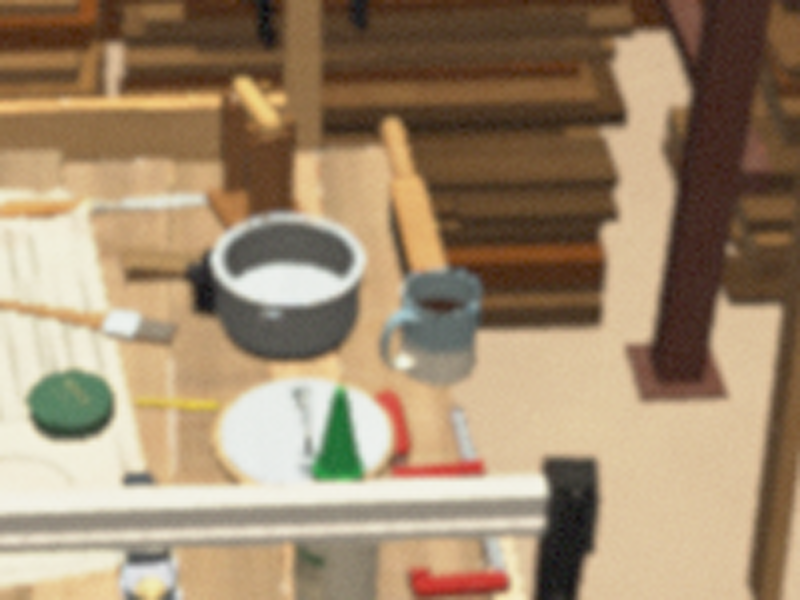

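View pics/z25top.png

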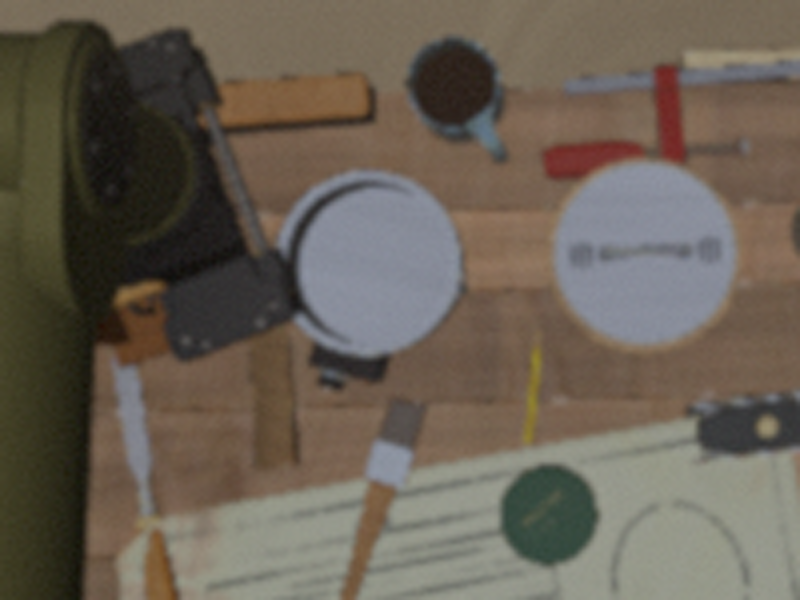

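The lid is flat on the ring (z0 0.048, slope about 0). The grip's top is at 0.152 and its position matches the start, so the lifter is hung. The robot is touching nothing.

```bash
python3 -c "
from bench import *
print(close_job())"
```

```text
the job is handed in; nothing more can be done
None
```

The lid is off the pot and flat on the plywood lid rest, and the lifter is back on its stand. I handed the job in at about 32 s of the 72 s allowed.

**What I did:** I hooked the lifter under the lid's loop. With small lifts and slope measurements, I felt out the balance point about 8 mm to +y of the loop's middle. I then lifted the lid, carried it over, lowered it onto the rest until the weight came off, unhooked, and hung the lifter in its notches.

**Last checks:**
- **Lid:** its underside is at 48 mm, matching the ring's height. The top camera shows a slope of about 0. The side camera gave −0.010 ± 0.003 rad in y, which is about its scatter on a flat lid.
- **Lifter:** the grip's top is at about 152 mm, the same as before I took it. The top camera saw only part of the grip, so its position there rests on the side view.
- **Bystanders:** the mug, brush and pencil look undisturbed.
- **Robot:** clear of everything.

**Less than perfect:**
- While hanging, the lid leaned about 0.025 to 0.035 rad across the bar (in x) and about 0.012 rad along it.
- During the feeling lifts, one edge stayed on the rim with the lid leaning up to about 0.05 rad.
- Setting the grip on the stand briefly gave about 8 N at the wrist.

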